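# Empty the cup of marked clasps into the covered parts box

## Task

Lift the orange cover off the grey parts box by its black grip and lay it flat, right way up, in the middle of the perforated aluminium plate. Then take the green cup and pour all eight steel clasps into the box, tipping the cup low over it (mouth less than a hand's length above the table), and stand the empty cup upright on the middle of its round black mat again. Leave the bottle, jig, pink fan and blue roll where they stand.

Things in the scene. Friction and masses are not known exactly. Their poses are not given: they have to be found in the camera images.
- cup: Green plastic cup, straight and eight-sided, open at the top: 62 mm across opposite flats (flats 26 mm wide), 95 mm tall, wall 3 mm, floor 5 mm thick, 120 g. Grip it firmly across two opposite flats, or it swivels. It stands on the coaster, its lower 55 mm full of clasps. Origin: centre of its underside; z up along its axis; flats face its x, its y and the diagonals.
- cup_rim (a point): Centre of the cup's mouth, 95 mm above its underside on its axis; axes as the cup's.
- coaster: Round black rubber mat, 120 mm across, 4 mm thick, fixed to the table. Origin: centre of its underside.
- box: Grey plastic parts box, open at the top (under the lid), fixed to the table: 140 mm along its x, 116 mm along its y, 65 mm tall, walls and floor 5 mm thick. Origin: centre of its underside.
- box_in (a point): Centre of the box's inner floor, 5 mm above its underside; axes as the box's.
- lid: Loose orange dust cover of the box, 180 g: flange 150 x 126 x 5 mm over a plug of 116 x 92 x 6 mm that sits loosely in the box's mouth. On top, in the middle, a black bar grip: 70 mm along the lid's x, 14 mm thick along its y, from 11 to 45 mm above the origin. Origin: centre of the plug's underside (59 mm above the table when on the box); x along the long side.
- plate: Aluminium plate with a grid of small black holes, 210 mm along its x, 180 mm along its y, 12 mm thick, smooth and empty, fixed to the table. Origin: centre of its underside.
- bottle: Bystander: white bottle with a red cap, 58 mm across, 130 mm tall, 300 g, loose, standing 113 mm from the coaster's centre. Origin: centre of its underside.
- jig: Bystander: yellow clamping jig on a dark steel foot of 75 mm (along its x) x 55 mm, 55 mm tall, 600 g, loose, standing 106 mm from the coaster's centre. Origin: centre of its underside.
- deskfan: Bystander: pink desk fan on a round foot 84 mm across; its upright round head is 112 mm across and 36 mm deep along x, 146 mm tall in all, loose, 300 g. Origin: centre of its underside.
- tape: Bystander: blue roll lying flat, 84 mm across, 35 mm tall, loose. Origin: centre of its underside.
- coolfan: Bystander: black square fan, fixed, 120 mm wide along its y, 38 mm deep, 120 mm tall. Beyond it, at the far edge of the table (x over 0.79 m), stands a white control box 85 mm tall; tray stacks and a power supply (under 120 mm tall) stand at the sides, |y| over 0.5 m. Origin: centre of its underside.
- clasp0: Steel clasp, one of eight alike, a chunky rounded block of 26 x 18 x 12 mm (its x, y, z), 20 g, lying in the cup at the start; friction on the cup about 0.4 to 0.7. Origin: centre of its underside.
- clasp1: Steel clasp, one of eight alike, a chunky rounded block of 26 x 18 x 12 mm (its x, y, z), 20 g, lying in the cup at the start; friction on the cup about 0.4 to 0.7. Origin: centre of its underside.
- clasp2: Steel clasp, one of eight alike, a chunky rounded block of 26 x 18 x 12 mm (its x, y, z), 20 g, lying in the cup at the start; friction on the cup about 0.4 to 0.7. Origin: centre of its underside.
- clasp3: Steel clasp, one of eight alike, a chunky rounded block of 26 x 18 x 12 mm (its x, y, z), 20 g, lying in the cup at the start; friction on the cup about 0.4 to 0.7. Origin: centre of its underside.
- clasp4: Steel clasp, one of eight alike, a chunky rounded block of 26 x 18 x 12 mm (its x, y, z), 20 g, lying in the cup at the start; friction on the cup about 0.4 to 0.7. Origin: centre of its underside.
- clasp5: Steel clasp, one of eight alike, a chunky rounded block of 26 x 18 x 12 mm (its x, y, z), 20 g, lying in the cup at the start; friction on the cup about 0.4 to 0.7. Origin: centre of its underside.
- clasp6: Steel clasp, one of eight alike, a chunky rounded block of 26 x 18 x 12 mm (its x, y, z), 20 g, lying in the cup at the start; friction on the cup about 0.4 to 0.7. Origin: centre of its underside.
- clasp7: Steel clasp, one of eight alike, a chunky rounded block of 26 x 18 x 12 mm (its x, y, z), 20 g, lying in the cup at the start; friction on the cup about 0.4 to 0.7. Origin: centre of its underside.
Not all that is in view belongs to the job. Of the things that look like the cup, take the one that is nearest to the robot's base at the start. Several things have the shape of the coaster; the one meant has the colours described above.

How it is judged:
By the outcome, as a careful person would: the job done as asked, in the order asked, and still so for the second after the job is handed in, with the robot touching nothing.
It also fails if it takes over 72 s, if anything falls off the work surface, if the arm or the gripper's body presses on something with over 40 N, if the wrist force passes 120 N, or if a joint passes its speed limit or range.

## Robot

A 6-joint arm with a two-finger parallel gripper is mounted at the origin on the work surface. World frame = base frame: x ahead of the robot, y to its left, z up, the work surface at z = 0. Lengths are in m, angles in rad, forces in N, time in s.
With the tool pointing down it reaches from about 0.275 to 0.975 m from the base axis. Payload 8.4 kg.
Tool frame: the origin (TCP) lies at the very end of the fingers, on their centre line; the grasp point (between the pads) lies 19 mm behind it (env.grasp_offset is the distance from the TCP to the grasp point, in m); z points along the fingers, y is the line along which they close (so a half turn about z gives the same grasp; the last joint's range is limited). The gripper opens to 92 mm and grips with 3 to 60 N. Pads are 20 mm wide; open, the fingers measure 128 mm over their backs; the gripper's body (75 mm by 189 mm) begins 69 mm behind the grasp point.
Start: joints at [1.306, 0.353, 1.633, -0, 1.155, -0.002], TCP at [0.162, 0.604, 0.215] pointing down, gripper open.
Joint ranges: [-2.63, 2.63], [-0.92, 2.1], [0.06, 2.66], [-1.3, 4.44], [0, 2.69], [-3.02, 3.02]. Speed limits (rad/s): [2.22, 2.22, 2.79, 3.14, 3.14, 3.14].

## Interface

Orientations are given as a rotation vector (axis times angle).
In Python, from rig import env gives the robot as it stands.
- The arm moves only by the tool jog_arm, never from a script. Its arguments are lists of equal length, an entry for each row: "dp": the shift along the tool's x, y, z in cm, a list of three; "spin": the turn about the tool's z in degrees. A call has 1 to 5 rows; each row shifts and turns the commanded pose from where the row before left it, along the tool's axes as they then stand; what a row does not reach is not made up. A row lasts 1/10 s, in which the tool goes at most 50 mm and 8.59 degrees, less where a joint would pass 70% of its speed; a pose out of reach is approached as far as the arm can. A call with a gripper value outside its range is refused whole. "grip" is the opening, from 0 (shut) to 1 (fully open), set as the call begins (left out, the last holds). The fingers move at their own pace and stop on an object; "grip_force" is the grip in N (left out, the last holds). Time passes only in rows, so rows that do not move let the fingers close. It gives the time, the measured TCP pose, the force, the opening and the grip force at its end, in the units of the state.
- env.sense(): the state, without advancing time (a new reading comes with each control period).
- env.get_image(name): name is "side" or "top"; returns the picture (384x512x3 uint8, red, green, blue); there is no depth.
- env.camera_model(name): a dict with "mtx" (3x3 intrinsics, pixels), "position" and "rotation" of the camera in the world. Camera axes: x right, y up, looking along -z (the intrinsics and any distortion apply to the point x, -y, -z); pixel columns grow to the right and rows downward; lengths in m; the calibration is good to about 2 mm. A picture is of the moment at which its call begins. camera_model takes no time and is no camera call.
- env.close_job(): hands the job in; it is judged then, once.
Trained networks look in the newest picture that a camera, given by its name, has taken for a name from the list of things; names that differ only in an ending like _2 or _b are one class to them, and where a whole thing is asked for, a point or a joint stands for the part that bears it (a point fixed in the world has none). Each returns a list of dicts, best first, with "score" (0 to 1); they miss things now and then, are a little off and sometimes report something else, mostly with a low value. They report only what shows in the picture. A call takes as long as a camera call. They do not tell look-alikes from the thing itself.
- env.trace(camera, query): "region" (384x512 bool, what is visible of it) and "bbox" ([left, top, right, bottom] in pixels, round what is visible of it).
- env.tip_of(camera, query): "at" ([column, row] in pixels: a listed point, or the origin of a listed thing).
The state is a dict: "t": time; "joint_pos": joint angles; "joint_velocities": joint speeds; "joint_torque": joint torques, N m; "tcp_pos": TCP position; "eef_rot": TCP orientation; "ft_force": force on the tool from outside, world axes, zero at the start; "wrist_torque": the same for the moment, N m; "gripper_width": opening from 0.0 (shut) to 1.0 (fully open); "grasp_force": force on a finger pad.
Only numpy, scipy, OpenCV 4.12 (cv2) and the standard library are available. Lean on these libraries where they do the work, as an engineer would, in place of code of your own. Each camera call takes 0.05 s, during which the arm holds its last target. There are 200 camera calls.

## Working session

There is one attempt and no reset: what is moved stays moved. The work goes in short steps, Python scripts to look and compute and a tool call to move; the robot and the scene stay as the last step left them, time stands still between calls to the robot, and variables do not carry over. Pictures are saved under pics/ and viewed, at most 10 in all, crops included, and the job is handed in when it is done.

Besides the shell and the picture viewer there is one more tool, called after "Request:" by a JSON object that holds its "fn" and its "kwargs". jog_arm: Moves the arm, as the interface text tells. Its arguments: {"type":"object","properties":{"dp":{"type":"array","items":{"type":"array","items":{"type":"number"}}},"spin":{"type":"array","items":{"type":"number"}},"grip":{"type":"number"},"grip_force":{"type":"number"}},"required":["dp","spin"]}

```bash
ls; mkdir -p pics
python3 - <<'E'
from rig import env
import cv2,numpy as np
for n in("top","side"):
    im=env.get_image(n); cv2.imwrite(f"pics/{n}0.png",cv2.resize(im[:,:,::-1],(800,600),interpolation=cv2.INTER_CUBIC))
    c=env.camera_model(n); print(n,np.round(c["mtx"],1).tolist(),np.round(c["position"],3),np.round(c["rotation"],3).tolist(),[k for k in c])
s=env.sense(); print(s)
E
```

```text
pics
top [[444.4, 0.0, 260.3], [0.0, 444.4, 195.6], [0.0, 0.0, 1.0]] [ 0.483 -0.075  1.547] [0.044, -0.064, -1.562] ['mtx', 'position', 'rotation']
side [[434.4, 0.0, 259.6], [0.0, 434.4, 180.7], [0.0, 0.0, 1.0]] [-0.13  -1.173  0.892] [0.99, -0.286, -0.521] ['mtx', 'position', 'rotation']
{'t': 0.1, 'joint_pos': array([ 1.30561765e+00,  3.53564902e-01,  1.63403074e+00,  2.59041577e-07,
        1.15521556e+00, -2.42078178e-03]), 'joint_velocities': array([ 7.17222910e-04, -2.63618925e-03, -1.93444456e-03,  4.74717595e-05,
       -5.52424945e-04, -2.74138776e-04]), 'joint_torque': array([ 1.00006549e-03, -5.94905913e+01, -3.34930766e+01,  6.98900199e-02,
        1.83439959e-02,  3.10508611e-06]), 'tcp_pos': array([0.16223896, 0.60312523, 0.21395993]), 'eef_rot': array([-4.11531585e-01, -3.11435704e+00,  1.89682958e-03]), 'ft_force': array([-0.12962122, -0.28346109, -0.59308686]), 'wrist_torque': array([-0.02416215, -0.00097611,  0.06731792]), 'grasp_force': 0.0, 'gripper_width': 1.0022491490843823}
```

View pics/top0.png

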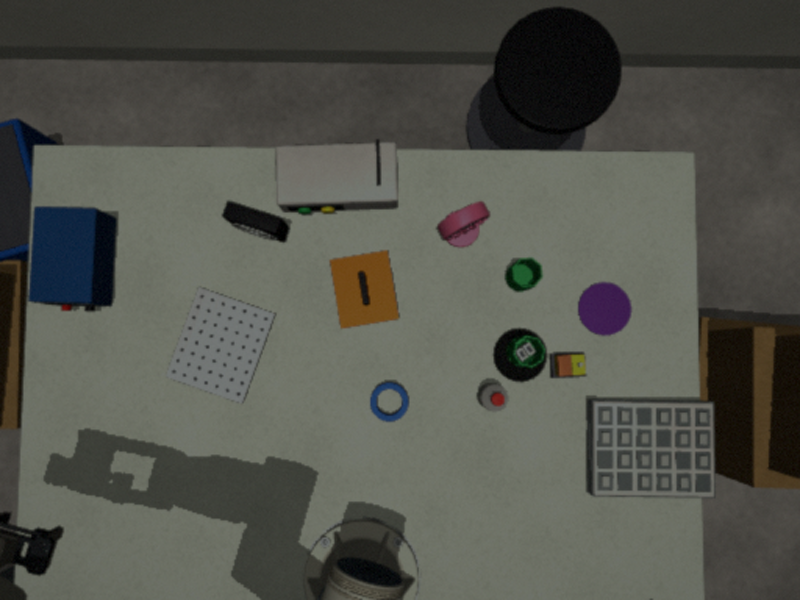

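View pics/side0.png

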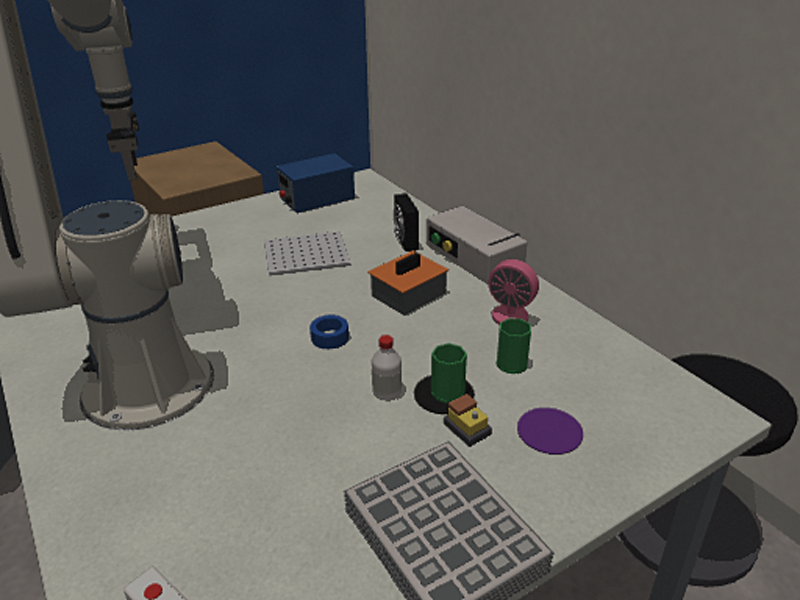

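Pictures (800-px scale): top: lid (365,288), plate (222,345), cup with clasps (527,350) on the black mat (520,355). Look-alikes: an empty green cup at (523,273) and a purple disc at (605,308). The cup nearest the base is the one at (527,350). It holds clasps and stands on the black mat, with the bottle at (490,395) and the jig at (568,365). I'll crop to confirm, then measure.

```bash
cat > h.py <<'E'
from rig import env
import cv2,numpy as np
from scipy.spatial.transform import Rotation as R
def unproj(n,px,z):
    c=env.camera_model(n); px=np.atleast_2d(px).astype(float)
    p=np.c_[px,np.ones(len(px))]@np.linalg.inv(c["mtx"]).T
    d=(p*[1,-1,-1])@R.from_rotvec(c["rotation"]).as_matrix().T
    o=np.array(c["position"]); return o+d*((z-o[2])/d[:,2])[:,None]
def proj(n,X):
    c=env.camera_model(n); q=(np.atleast_2d(X)-c["position"])@R.from_rotvec(c["rotation"]).as_matrix()*[1,-1,-1]
    p=q@np.array(c["mtx"]).T; return p[:,:2]/p[:,2:]
def rect(mask,n,z):
    cs=max(cv2.findContours(mask.astype(np.uint8),cv2.RETR_EXTERNAL,cv2.CHAIN_APPROX_NONE)[0],key=cv2.contourArea)[:,0]
    w=unproj(n,cs,z)[:,:2]; (c,s,a)=cv2.minAreaRect((w*1000).astype(np.float32)); 
    if s[0]<s[1]: s=s[::-1]; a+=90
    return np.round(c,1),np.round(s,1),round((a+90)%180-90,1)
E
python3 - <<'E'
from h import *
im=env.get_image("top"); sd=env.get_image("side")
a=im[195:265,300:385]; b=sd[200:290,250:350]
cv2.imwrite("pics/crop.png",np.hstack([cv2.resize(a[:,:,::-1],(480,396),interpolation=cv2.INTER_CUBIC),cv2.resize(b[:,:,::-1],(320,396))])[:, :800])
for q,z in(("lid",.070),("plate",.012),("coaster",.004),("jig",.03),("deskfan",.1),("tape",.035),("coolfan",.12),("box",.065)):
    for r in env.trace("top",q)[:2]: print(q,round(r["score"],2),np.round(r["bbox"]),rect(r["region"],"top",z))
for q,z in(("lid",.059),("cup_rim",.099),("cup",.004),("coaster",0),("box",0),("plate",0),("bottle",0),("jig",0),("deskfan",0),("tape",0),("coolfan",0)):
    for n in("top","side"):
        for r in env.tip_of(n,q)[:2]: print(q,n,round(r["score"],2),np.round(r["at"],1),np.round(unproj(n,r["at"],z)[0]*1000))
E
```

```text
lid 0.72 [212. 158. 253. 213.] (array([621. ,  -0.9]), array([150.5, 125.9]), 9.9)
plate 0.83 [109. 189. 179. 260.] (array([499. , 316.9]), array([211.7, 187. ]), -19.8)
coaster 0.8 [319. 211. 351. 246.] (array([ 482.2, -345.2]), array([115. , 110.8]), -89.6)
coaster 0.69 [373. 183. 406. 214.] (array([ 586.5, -534.8]), array([115.9, 115.8]), -0.6)
jig 0.89 [350. 223. 377. 243.] (array([ 463.5, -444.7]), array([77.5, 55.7]), -84.5)
deskfan 0.57 [276. 129. 313. 159.] (array([ 755.1, -217.7]), array([108.3,  77.1]), -63.4)
tape 0.64 [238. 244. 259. 269.] (array([379. , -56.7]), array([81.1, 80.5]), -89.6)
lid top 0.59 [233.6 184.8] [621.  -3.  59.]
lid side 0.59 [263.3 173.6] [634.   0.  59.]
lid side 0.22 [210.4 214.8] [ 348. -125.   59.]
cup_rim top 0.6 [338.2 174.9] [ 653. -348.   99.]
cup_rim top 0.55 [336.8 221.9] [ 499. -343.   99.]
cup_rim side 0.7 [328.  206.1] [ 659. -337.   99.]
cup_rim side 0.58 [291.5 226.5] [ 500. -359.   99.]
cup top 0.7 [336.1 222. ] [ 499. -358.    4.]
cup top 0.69 [331.6 179. ] [ 650. -343.    4.]
cup side 0.87 [327.8 232.9] [ 655. -353.    4.]
cup side
[... 371 characters left out ...]
4. 308.   0.]
plate side 0.71 [195.6 166.6] [485. 283.   0.]
bottle top 0.63 [313.3 251.3] [ 398. -279.    0.]
bottle side 0.73 [286.7 246. ] [ 507. -330.    0.]
bottle side 0.58 [246.1 249.4] [ 392. -274.    0.]
jig top 0.69 [360.2 233.3] [ 461. -442.    0.]
jig side 0.77 [298.6 274.5] [ 462. -451.    0.]
jig side 0.59 [285.8 248.9] [ 497. -340.    0.]
deskfan top 0.82 [289.5 144.7] [ 770. -195.    0.]
deskfan top 0.74 [337.  225.8] [ 486. -362.    0.]
deskfan side 0.68 [326.1 204.1] [ 760. -219.    0.]
tape top 0.57 [248.3 254.6] [385. -54.   0.]
tape side 0.39 [324.3 204.1] [ 755. -216.    0.]
coolfan top 0.57 [168.2 144.4] [767. 231.   0.]
coolfan side 0.68 [259.5 150.6] [782. 258.   0.]
```

View pics/crop.png

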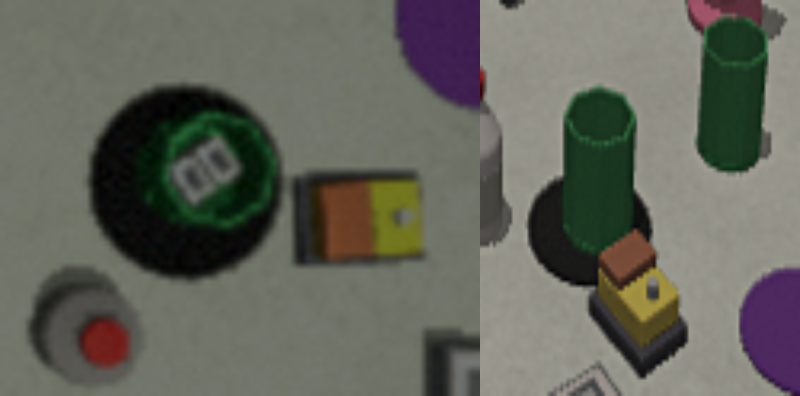

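The crop confirms it: the cup at crop (215,170) holds the clasps and stands on the black mat (186,181). The jig is at (360,215), the bottle at (90,330), and the empty look-alike is off to the upper right in the side view. Next I'll refine the mat, plate, cup yaw and bottle positions.

```bash
cat > fit.py <<'E'
from h import *
from scipy.optimize import differential_evolution as DE
def octa(x,y,yaw,z,af,k=12):
    a=yaw+np.pi/8+np.arange(9)*np.pi/4; r=af/2/np.cos(np.pi/8)
    v=np.c_[x+r*np.cos(a),y+r*np.sin(a)]; t=np.arange(k)/k
    p=np.vstack([v[i]+(v[i+1]-v[i])*t[:,None] for i in range(8)])
    return np.c_[p,np.full(len(p),z)]
def cupfit(ims,x0,y0,z):
    G={n:cv2.GaussianBlur(np.clip(im[...,1]-(im[...,0]+im[...,2])/2,0,None).astype(np.float32),(0,0),.6) for n,im in ims.items()}
    def s(n,P):
        p=proj(n,P).astype(np.float32); return cv2.remap(G[n],p[:,0:1],p[:,1:2],cv2.INTER_LINEAR).mean()
    def f(v):
        o=v[3:].reshape(-1,2); t=0
        for i,n in enumerate(G):
            P=octa(v[0]+o[i,0],v[1]+o[i,1],v[2],z,59.5e-3); Q=octa(v[0]+o[i,0],v[1]+o[i,1],v[2],z,50e-3)
            t-=s(n,P)-.5*s(n,Q)
        return t
    b=[(x0-.015,x0+.015),(y0-.015,y0+.015),(-np.pi/8,np.pi/8)]+[(-.003,.003)]*2*len(G)
    r=DE(f,b,seed=0,maxiter=150,tol=1e-6)
    best=[(round(np.degrees(w)),round(min(f(np.r_[r.x[:2],w,r.x[3:]]),0),2)) for w in np.linspace(-np.pi/8,np.pi/8,10)]
    return np.round(r.x[:2],4),round(np.degrees(r.x[2]),1),best
E
python3 - <<'E'
from fit import *
ims={n:np.mean([env.get_image(n).astype(float) for _ in range(4)],0) for n in("top","side")}
np.savez("avg.npz",**ims)
print(cupfit(ims,.497,-.349,.099)); print(cupfit({"top":ims["top"]},.497,-.349,.099)); print(cupfit({"side":ims["side"]},.497,-.349,.099))
im=ims["top"]; sub=im[205:255,310:360].sum(2); m=(sub<90).astype(np.uint8)
cs=max(cv2.findContours(m,cv2.RETR_EXTERNAL,cv2.CHAIN_APPROX_NONE)[0],key=cv2.contourArea)
g=im[205:255,310:360]; mm=((g.max(2)<70)|((g[...,1]>g[...,0]*1.5))).astype(np.uint8)
for M in(m,mm):
    cs=max(cv2.findContours(M,cv2.RETR_EXTERNAL,cv2.CHAIN_APPROX_NONE)[0],key=cv2.contourArea); h=cv2.convexHull(cs)[:,0]+[310,205]
    c,r=cv2.minEnclosingCircle((unproj("top",h,.004)[:,:2]*1000).astype(np.float32)); print("mat",np.round(c,1),round(r,1))
for q,z in(("plate",.012),("lid",.07),("coaster",.004)):
    for r in env.trace("side",q)[:2]: print(q,round(r["score"],2),rect(r["region"],"side",z))
for n in("top","side"):
  for r in env.trace(n,"bottle")[:2]: print(n,r["score"],r["bbox"],[np.round(unproj(n,[(r["bbox"][0]+r["bbox"][2])/2,r["bbox"][3]-(3 if n=="side" else 9)],0)[0]*1000)])
# plate top by brightness
p=im[180:270,100:190]; g=p.mean(2); print(np.round(g[45,::8]),np.round(p[5,5]),np.round(p[45,40]))
E
```

```text
Traceback (most recent call last):
  File "fit.py", line 19, in cupfit
    r=DE(f,b,seed=0,maxiter=150,tol=1e-6)
  File "fit.py", line 16, in f
    t-=s(n,P)-.5*s(n,Q)
                 ~^^^^^
  File "fit.py", line 11, in s
    p=proj(n,P).astype(np.float32); return cv2.remap(G[n],p[:,0:1],p[:,1:2],cv2.INTER_LINEAR).mean()
      ~~~~^^^^^
  File "h.py", line 10, in proj
    c=env.camera_model(n); q=(np.atleast_2d(X)-c["position"])@R.from_rotvec(c["rotation"]).as_matrix()*[1,-1,-1]
ValueError: time passes only in moves, steps and waits
```

```bash
sed -i '/^def unproj/i CM={n:env.camera_model(n) for n in ("top","side")}' h.py; sed -i 's/c=env.camera_model(n)/c=CM[n]/' h.py
python3 - <<'E'
from fit import *
D=np.load("avg.npz"); ims={n:D[n] for n in D}
print(cupfit(ims,.497,-.349,.099)); print(cupfit({"top":ims["top"]},.497,-.349,.099)); print(cupfit({"side":ims["side"]},.497,-.349,.099))
im=ims["top"]; g=im[205:255,310:360]
for M in(g.sum(2)<90,(g.max(2)<70)|((g[...,1]>g[...,0]*1.5))):
    cs=max(cv2.findContours(M.astype(np.uint8),cv2.RETR_EXTERNAL,cv2.CHAIN_APPROX_NONE)[0],key=cv2.contourArea); h=cv2.convexHull(cs)[:,0]+[310,205]
    c,r=cv2.minEnclosingCircle((unproj("top",h,.004)[:,:2]*1000).astype(np.float32)); print("mat",np.round(c,1),round(r,1))
for q,z in(("plate",.012),("lid",.07),("coaster",.004)):
    for r in env.trace("side",q)[:2]: print(q,round(r["score"],2),rect(r["region"],"side",z))
for n in("top","side"):
  for r in env.trace(n,"bottle")[:2]: print(n,r["score"],r["bbox"],[np.round(unproj(n,[(r["bbox"][0]+r["bbox"][2])/2,r["bbox"][3]-(3 if n=="side" else 9)],0)[0]*1000)])
p=im[180:270,100:190]; g=p.mean(2); print(np.round(g[45,::8]),np.round(p[5,5]),np.round(p[45,40]))
print(env.sense()["t"])
E
```

```text
(array([ 0.4895, -0.3487]), np.float64(-12.1), [(-22, np.float32(-35.63)), (-18, np.float32(-36.32)), (-12, np.float32(-36.71)), (-8, np.float32(-36.32)), (-3, np.float32(-35.41)), (3, np.float32(-34.76)), (7, np.float32(-34.71)), (12, np.float32(-34.9)), (18, np.float32(-35.09)), (22, np.float32(-35.63))])
(array([ 0.4885, -0.3448]), np.float64(-13.0), [(-22, np.float32(-18.62)), (-18, np.float32(-18.98)), (-12, np.float32(-19.14)), (-8, np.float32(-18.93)), (-3, np.float32(-18.32)), (3, np.float32(-17.81)), (7, np.float32(-17.75)), (12, np.float32(-17.95)), (18, np.float32(-18.24)), (22, np.float32(-18.62))])
(array([ 0.493 , -0.3491]), np.float64(-12.1), [(-22, np.float32(-17.0)), (-18, np.float32(-17.31)), (-12, np.float32(-17.56)), (-8, np.float32(-17.39)), (-3, np.float32(-17.1)), (3, np.float32(-16.88)), (7, np.float32(-16.92)), (12, np.float32(-16.95)), (18, np.float32(-16.83)), (22, np.float32(-17.0))])
mat [ 482.9 -344.5] 56.9
mat [ 483.  -344.5] 59.9
plate 0.9 (array([497. , 304.4]), array([211.5, 204. ]), -18.8)
lid 0.91 (array([619.3,  -3.8]), array([157.7, 133.6]), 10.1)
coaster 0.83 (array([ 587.7, -536.5]), array([121.5, 119.8]), 87.2)
coaster 0.76 (array([ 450.6, -340.8]), array([113.9,  52.9]), 78.4)
top 0.78 [304.1, 244.9, 326.4, 262.1] [array([ 391., -286.,    0.])]
side 0.6 [236.8, 214.5, 256.1, 254.7] [array([ 387., -284.,    0.])]
side 0.16 [238.5, 173.2, 287.3, 202.7] [array([585., -72.,   0.])]
[110. 112. 106.  98. 116. 106. 116. 117. 114. 109. 111. 113.] [110. 114. 102.] [104. 108. 107.]
2.35
```

Fits: cup ≈ (489,-347) with yaw −12° mod 45, mat (483,-344.5), lid (620,-2) with yaw 10°. The sizes match the given ones. Moving to the lid.

Request:
{"fn": "jog_arm", "kwargs": {"dp": [[0, 0, 0], [0, 0, 0], [0, 0, 0], [-2.1, -4.2, 0], [-2.1, -4.2, 0]], "spin": [-8.4, -8.4, -8.2, 0, 0], "grip": 1}}

```text
t: 2.85
tcp_pos: [0.2183, 0.5277, 0.2143]
eef_rot: [-0.276, 3.129, -0.0]
ft_force: [0.6, -0.3, 0.6]
gripper_width: 1.003
grasp_force: 0.0
```

Request:
{"fn": "jog_arm", "kwargs": {"dp": [[-2.1, -4.2, 0], [-2.1, -4.2, 0], [-2.1, -4.2, 0], [-2.1, -4.2, 0], [-2.1, -4.2, 0]], "spin": [0, 0, 0, 0, 0]}}

```text
t: 3.35
tcp_pos: [0.3588, 0.3378, 0.2149]
eef_rot: [-0.273, 3.129, 0.001]
ft_force: [0.3, -0.2, 0.6]
gripper_width: 0.998
grasp_force: 0.0
```

Request:
{"fn": "jog_arm", "kwargs": {"dp": [[-2.1, -4.2, 0], [-2.1, -4.2, 0], [-2.1, -4.2, 0], [-2.1, -4.2, 0], [-2.1, -4.2, 0]], "spin": [0, 0, 0, 0, 0]}}

```text
t: 3.85
tcp_pos: [0.4986, 0.1489, 0.2149]
eef_rot: [-0.272, 3.129, 0.0]
ft_force: [1.2, 0.5, -0.3]
gripper_width: 1.005
grasp_force: 0.0
```

```bash
cat >> h.py <<'E'
def go(x,y,z,yang=None):
    "remaining shift (tool cm) and spin (deg) to put TCP at x,y,z (m) and tool y at world angle yang"
    s=env.sense(); M=R.from_rotvec(s["eef_rot"]).as_matrix(); a=np.degrees(np.arctan2(M[1,1],M[0,1]))
    sp=0 if yang is None else -((yang-a+90)%180-90)
    d=np.array([x,y,z])-s["tcp_pos"]; M2=M@R.from_euler("z",sp,degrees=True).as_matrix()
    print("t",round(s["t"],2),"tcp",np.round(s["tcp_pos"],4),"yang",round(a,1),"j",np.round(s["joint_pos"],2),"w",round(s["gripper_width"]*92,1),"F",round(s["grasp_force"],1))
    print("shift before spin",np.round(M.T@d*100,2),"after spin",np.round(M2.T@d*100,2),"spin",round(sp,1))
E
python3 - <<'E'
from h import *
im=np.mean([env.get_image("top").astype(float) for _ in range(4)],0); g=im.mean(2).astype(np.float32)
r=env.trace("top","plate")[0]; print(rect(r["region"],"top",.012))
m=cv2.erode(r["region"].astype(np.uint8),np.ones((3,3)))
bh=cv2.morphologyEx(g,cv2.MORPH_BLACKHAT,np.ones((5,5)))
pk=np.argwhere((bh==cv2.dilate(bh,np.ones((3,3))))&(bh>25)&(m>0))
w=unproj("top",pk[:,::-1],.012)[:,:2]*1000
print(len(pk),w.mean(0)); c,s,a=cv2.minAreaRect(w.astype(np.float32)); print(c,s,a)
go(.620,-.002,.078,100)
E
```

```text
(array([575.1, 325.7]), array([117.9,  76.1]), 72.0)
12 [506.66666455 331.49283028]
(500.56268310546875, 318.1522216796875) (152.0766143798828, 176.2068328857422) 70.64916229248047
t 4.1 tcp [0.4973 0.1506 0.2145] yang 99.9 j [ 0.29  0.19  1.86  0.    1.1  -1.45] w 92.0 F 0.0
shift before spin [ -9.47 -17.14  13.64] after spin [ -9.44 -17.16  13.64] spin -0.1
```

Request:
{"fn": "jog_arm", "kwargs": {"dp": [[-2.4, -4.3, 0], [-2.4, -4.3, 0], [-2.4, -4.3, 0], [-2.2, -4.3, 0], [0, 0, 2.0]], "spin": [0, 0, 0, 0, 0]}}

```text
t: 4.6
tcp_pos: [0.6244, -0.0049, 0.1968]
eef_rot: [-0.27, 3.123, -0.003]
ft_force: [0.0, -0.1, -0.0]
gripper_width: 0.999
grasp_force: 0.0
```

Run:
```python
from h import *
D=np.load("avg.npz"); g=D["top"].mean(2).astype(np.float32)
m=np.zeros_like(g); cv2.fillPoly(m,[np.array([[130,184],[176,199],[156,258],[108,243]])],1)
bh=cv2.morphologyEx(g,cv2.MORPH_BLACKHAT,np.ones((5,5)))
pk=np.argwhere((bh==cv2.dilate(bh,np.ones((3,3))))&(bh>20)&(m>0))
w=unproj("top",pk[:,::-1],.012)[:,:2]*1000
print(len(pk),w.mean(0)); print(cv2.minAreaRect(w.astype(np.float32)))
im=env.get_image("side"); a=im[80:220,200:350]; cv2.imwrite("pics/lid1.png",cv2.resize(a[:,:,::-1],(600,560),interpolation=cv2.INTER_CUBIC))
go(.620,-.002,.078,100)
```

```text
91 [508.21289854 294.01764991]
((500.0865173339844, 310.10992431640625), (169.52178955078125, 207.0347137451172), 71.16583251953125)
t 4.65 tcp [ 0.62   -0.003   0.1917] yang 99.9 j [-0.01  0.37  1.67  0.    1.11 -1.75] w 92.1 F 0.0
shift before spin [-0.03  0.1  11.37] after spin [-0.03  0.1  11.37] spin -0.1
```

View pics/lid1.png

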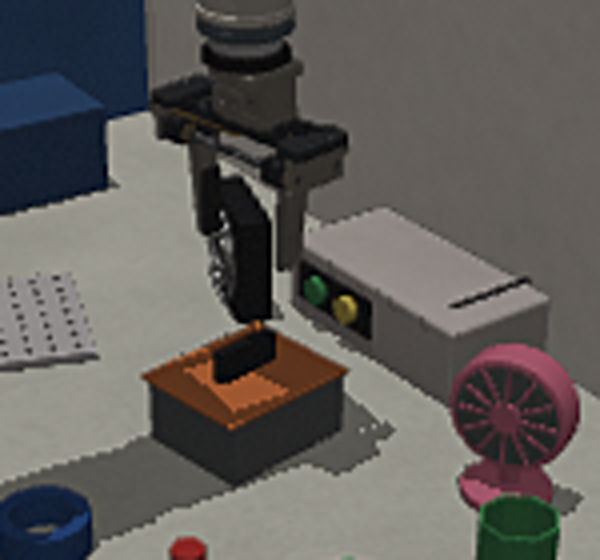

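The fingers at (205,200) and (290,230) straddle the bar at (245,355). Descending and gripping.

Request:
{"fn": "jog_arm", "kwargs": {"dp": [[0, 0, 4.0], [0, 0, 4.0], [0, 0, 2.4], [0, 0, 1.0], [0, 0, 0]], "spin": [0, 0, 0, 0, 0]}}

```text
t: 5.15
tcp_pos: [0.6186, -0.0011, 0.0797]
eef_rot: [0.275, -3.127, -0.001]
ft_force: [-0.2, -0.6, -0.2]
gripper_width: 0.998
grasp_force: 0.0
```

Request:
{"fn": "jog_arm", "kwargs": {"dp": [[0, 0, 0], [0, 0, 0], [0, 0, 0], [0, 0, 0], [0, 0, 0]], "spin": [0, 0, 0, 0, 0], "grip": 0, "grip_force": 30}}

```text
t: 5.65
tcp_pos: [0.6201, -0.0026, 0.0811]
eef_rot: [-0.272, 3.129, -0.0]
ft_force: [-0.8, -0.5, 1.0]
gripper_width: 0.587
grasp_force: 0.0
```

Request:
{"fn": "jog_arm", "kwargs": {"dp": [[0, 0, 0], [0, 0, 0], [0, 0, 0], [0, 0, 0], [0, 0, 0]], "spin": [0, 0, 0, 0, 0]}}

```text
t: 6.15
tcp_pos: [0.6198, -0.0026, 0.0805]
eef_rot: [0.272, -3.13, 0.0]
ft_force: [0.4, -1.6, -0.1]
gripper_width: 0.155
grasp_force: 0.4
```

Run:
```python
from h import *
go(.5,.311,.215,70)
D=np.load("avg.npz")
# plate outline fit: brightness inside vs outside from initial average; holes as lattice
from scipy.optimize import differential_evolution as DE
g=D["top"].astype(np.float32); sat=g[...,2]-(g[...,0]+g[...,1])/2  # bluish metal vs yellowish table
print(sat[222,144:150].mean(),sat[270,150:160].mean())
s=cv2.GaussianBlur(sat,(0,0),.7)
u=np.linspace(-1,1,41)
def ring(v,lx,ly):
    c,si=np.cos(v[2]),np.sin(v[2]); q=np.vstack([np.c_[u*lx,0*u+ly],np.c_[u*lx,0*u-ly],np.c_[0*u+lx,u*ly],np.c_[0*u-lx,u*ly]])
    P=np.c_[v[0]+c*q[:,0]-si*q[:,1],v[1]+si*q[:,0]+c*q[:,1],np.full(len(q),.012)]
    p=proj("top",P).astype(np.float32); return cv2.remap(s,p[:,:1],p[:,1:],cv2.INTER_LINEAR).mean()
f=lambda v: ring(v,.109,.094)-ring(v,.100,.085)
r=DE(f,[(.48,.52),(.29,.335),(-.5,-.2)],seed=1); print(np.round(r.x,4),np.degrees(r.x[2]),r.fun)
```

```text
t 6.15 tcp [ 0.6198 -0.0026  0.0805] yang 99.9 j [-0.01  0.5   1.75 -0.    0.9  -1.75] w 14.2 F 0.4
shift before spin [  6.39  32.96 -13.45] after spin [ 21.99  25.37 -13.45] spin 29.9
0.75 -10.0625
[ 0.4996  0.3168 -0.3289] -18.844661472317817 -7.9579691886901855
```

Request:
{"fn": "jog_arm", "kwargs": {"dp": [[0, 0, 0], [0, 0, 0], [0, 0, -1], [0, 0, -3], [0, 0, -4]], "spin": [0, 0, 0, 0, 0]}}

```text
t: 6.65
tcp_pos: [0.6182, -0.0025, 0.16]
eef_rot: [0.272, -3.126, -0.001]
ft_force: [0.7, 0.2, -1.7]
gripper_width: 0.148
grasp_force: 30.0
```

Request:
{"fn": "jog_arm", "kwargs": {"dp": [[0, 0, 0], [0, 0, 0], [0, 0, 0], [0, 0, 0], [0, 0, 0]], "spin": [5.8, 5.8, 5.8, 5.8, 5.5]}}

```text
t: 7.15
tcp_pos: [0.6197, -0.0025, 0.1611]
eef_rot: [-0.518, -3.098, -0.0]
ft_force: [0.3, -0.4, -2.1]
gripper_width: 0.15
grasp_force: 30.0
```

Run:
```python
from h import *
go(.4996,.3165,.16,71.2)
```

```text
t 7.15 tcp [ 0.6197 -0.0025  0.1611] yang 71.0 j [-0.01  0.4   1.69  0.    1.05 -1.25] w 13.8 F 30.0
shift before spin [21.74 26.26  0.11] after spin [21.65 26.33  0.11] spin -0.2
```

Request:
{"fn": "jog_arm", "kwargs": {"dp": [[1.0, 1.3, 0], [2.4, 2.9, 0], [2.8, 3.4, 0], [2.8, 3.4, 0], [2.8, 3.4, 0]], "spin": [0, 0, 0, 0, 0]}}

```text
t: 7.65
tcp_pos: [0.5531, 0.1738, 0.161]
eef_rot: [-0.509, -3.1, -0.0]
ft_force: [0.3, 0.5, -3.0]
gripper_width: 0.148
grasp_force: 30.0
```

Request:
{"fn": "jog_arm", "kwargs": {"dp": [[2.8, 3.4, 0], [2.8, 3.4, 0], [2.4, 2.9, 0], [1.8, 2.2, 0], [0, 0, 0]], "spin": [0, 0, 0, 0, -0.2]}}

```text
t: 8.15
tcp_pos: [0.4979, 0.3195, 0.161]
eef_rot: [-0.498, -3.101, -0.002]
ft_force: [0.1, 0.3, -2.1]
gripper_width: 0.149
grasp_force: 30.0
```

Request:
{"fn": "jog_arm", "kwargs": {"dp": [[0, 0, 4], [0, 0, 4], [0, 0, 3], [0, 0, 0], [0, 0, 0]], "spin": [0, 0, 0, 0, 0]}}

```text
t: 8.65
tcp_pos: [0.4998, 0.3157, 0.051]
eef_rot: [-0.505, -3.1, 0.001]
ft_force: [1.1, 1.6, -2.1]
gripper_width: 0.149
grasp_force: 30.0
```

Run:
```python
from h import *
go(.4996,.3165,.034,71.2)
```

```text
t 8.65 tcp [0.4998 0.3157 0.051 ] yang 71.5 j [ 0.56  0.5   1.83 -0.    0.81 -0.69] w 13.7 F 30.0
shift before spin [0.05 0.07 1.7 ] after spin [0.05 0.07 1.7 ] spin 0.3
```

Request:
{"fn": "jog_arm", "kwargs": {"dp": [[0, 0, 1.0], [0, 0, 0.4], [0, 0, 0.3], [0, 0, 0.1], [0, 0, 0]], "spin": [0, 0, 0, 0, 0]}}

```text
t: 9.15
tcp_pos: [0.5002, 0.3161, 0.0335]
eef_rot: [0.506, 3.1, 0.001]
ft_force: [-2.0, -1.0, 4.6]
gripper_width: 0.147
grasp_force: 30.0
```

Request:
{"fn": "jog_arm", "kwargs": {"dp": [[0, 0, 0], [0, 0, 0], [0, 0, 0], [0, 0, 0], [0, 0, 0]], "spin": [0, 0, 0, 0, 0], "grip": 0.5}}

```text
t: 9.65
tcp_pos: [0.4999, 0.316, 0.0326]
eef_rot: [0.506, 3.1, 0.0]
ft_force: [-0.1, 0.0, -0.1]
gripper_width: 0.498
grasp_force: 0.0
```

Request:
{"fn": "jog_arm", "kwargs": {"dp": [[0, 0, -4], [0, 0, -5], [0, 0, -5], [0, 0, -4], [0, 0, 0]], "spin": [0, 0, 0, 0, 0]}}

```text
t: 10.15
tcp_pos: [0.5028, 0.3178, 0.2189]
eef_rot: [0.505, 3.093, 0.01]
ft_force: [-1.3, 0.4, 0.3]
gripper_width: 0.498
grasp_force: 0.0
```

Run:
```python
from h import *
a=env.get_image("top"); b=env.get_image("side")
cv2.imwrite("pics/p2.png",np.hstack([cv2.resize(a[140:280,90:280,::-1],(400,295)),cv2.resize(b[110:220,150:300,::-1],(400,295))]))
for n in("top","side"):
  for r in env.trace(n,"lid")[:1]: print(n,round(r["score"],2),rect(r["region"],n,.023))
for n in("top","side"):
  for r in env.trace(n,"box")[:1]: print(n,round(r["score"],2),rect(r["region"],n,.065))
  for q,z in(("box_in",.005),("box",0)):
    for r in env.tip_of(n,q)[:1]: print(n,q,round(r["score"],2),np.round(unproj(n,r["at"],z)[0]*1000))
go(.487,-.346,.2,100)
```

```text
top 0.88 (array([501.3, 316.1]), array([150. , 125.7]), -18.0)
side 0.69 (array([501.8, 317.3]), array([143.4, 136.1]), -18.3)
top 0.64 (array([620.6,  -2.2]), array([142.3, 115.7]), 10.6)
top box_in 0.69 [629.   8.   5.]
top box 0.88 [621.   4.   0.]
side 0.66 (array([599.1, -41.6]), array([209. , 193.4]), 8.7)
side box_in 0.69 [631.   9.   5.]
side box 0.86 [629.   2.   0.]
t 10.65 tcp [0.4996 0.3157 0.2116] yang 71.4 j [ 0.56  0.3   1.71 -0.    1.13 -0.69] w 46.2 F 0.0
shift before spin [-19.87 -63.13   1.22] after spin [ 12.73 -64.95   1.22] spin -28.6
```

View pics/p2.png

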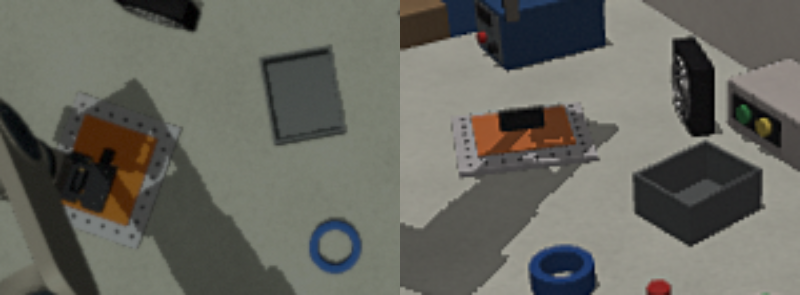

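The lid lies centred on the plate (left half, 115,165). The box is open at (620.6,-2.2) mm with yaw ≈10.3°. The moves can't tilt the tool, so I'll grip the cup at mid-height and roll it over the box's near wall edge, where it swivels between the pads. Going to the cup with tool y at 33°, which clears the jig and the bottle.

Request:
{"fn": "jog_arm", "kwargs": {"dp": [[0, 0, 0], [0, 0, 0], [0, 0, 0], [0, 0, 0], [0, 0, 0]], "spin": [7.7, 7.7, 7.7, 7.7, 7.6], "grip": 1}}

```text
t: 11.15
tcp_pos: [0.4998, 0.3159, 0.2121]
eef_rot: [-1.505, -2.757, 0.001]
ft_force: [0.2, -0.5, 0.6]
gripper_width: 0.913
grasp_force: 0.0
```

Request:
{"fn": "jog_arm", "kwargs": {"dp": [[-3.9, -2.6, 0], [-3.9, -2.6, 0], [-3.9, -2.6, 0], [-3.9, -2.6, 0], [-3.9, -2.6, 0]], "spin": [0, 0, 0, 0, 0]}}

```text
t: 11.65
tcp_pos: [0.4969, 0.0799, 0.2124]
eef_rot: [-1.497, -2.762, 0.0]
ft_force: [0.1, -0.3, 0.3]
gripper_width: 1.0
grasp_force: 0.0
```

Request:
{"fn": "jog_arm", "kwargs": {"dp": [[-3.9, -2.6, 0], [-3.9, -2.6, 0], [-3.9, -2.6, 0], [-3.9, -2.6, 0], [-3.9, -2.6, 0]], "spin": [0, 0, 0, 0, 0]}}

```text
t: 12.15
tcp_pos: [0.4943, -0.1547, 0.2125]
eef_rot: [-1.498, -2.761, -0.0]
ft_force: [0.4, 0.2, 0.4]
gripper_width: 1.001
grasp_force: 0.0
```

Request:
{"fn": "jog_arm", "kwargs": {"dp": [[-3.9, -2.6, 0], [-3.9, -2.6, 0], [-3.9, -2.6, 0], [-2.0, -2.0, 0], [0, 0, 0]], "spin": [0, 0, 0, 0, 0]}}

```text
t: 12.65
tcp_pos: [0.4864, -0.3243, 0.212]
eef_rot: [-1.502, -2.759, 0.001]
ft_force: [0.7, 0.4, -0.6]
gripper_width: 1.005
grasp_force: 0.0
```

Run:
```python
from h import *
go(.489,-.346,.115,33)
```

```text
t 12.65 tcp [ 0.4864 -0.3243  0.212 ] yang 32.9 j [-0.59  0.29  1.72 -0.    1.12 -1.16] w 92.4 F 0.0
shift before spin [-1.96 -0.95  9.71] after spin [-1.96 -0.96  9.71] spin -0.1
```

Request:
{"fn": "jog_arm", "kwargs": {"dp": [[-1.9, -0.9, 0], [0, 0, 4], [0, 0, 4], [0, 0, 1.7], [0, 0, 0]], "spin": [0, 0, 0, 0, 0]}}

```text
t: 13.15
tcp_pos: [0.4883, -0.3397, 0.1126]
eef_rot: [-1.495, -2.757, -0.001]
ft_force: [0.2, -1.3, -0.1]
gripper_width: 0.999
grasp_force: 0.0
```

Run:
```python
from h import *
go(.489,-.346,.03,33)
b=env.get_image("side"); cv2.imwrite("pics/cup1.png",cv2.resize(b[150:290,220:370,::-1],(600,560),interpolation=cv2.INTER_CUBIC))
M=R.from_rotvec(env.sense()["eef_rot"]).as_matrix(); p=env.sense()["tcp_pos"]
print([np.round(proj("side",p+M[:,1]*s),1) for s in(-.046,0,.046)], proj("side",[.489,-.346,.099]))
```

```text
t 13.15 tcp [ 0.4883 -0.3397  0.1126] yang 33.1 j [-0.61  0.42  1.78  0.    0.94 -1.19] w 91.9 F 0.0
shift before spin [-0.61 -0.27  8.25] after spin [-0.61 -0.27  8.25] spin 0.1
[array([[279.3, 229.1]]), array([[285.1, 220.3]]), array([[290.6, 212. ]])] [[285.87147353 225.46900728]]
```

View pics/cup1.png

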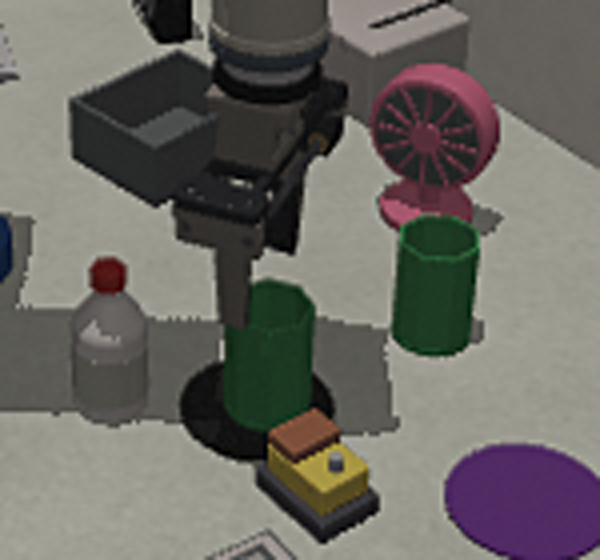

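The side view shows the near finger at (235,320) where predicted, but the cup mouth at (273,300) sits about 7 mm right of my estimate. I'll refit the cup without the slack terms.

Run:
```python
from fit import *
D=np.load("avg.npz")
def fitc(names,A):
    def f(v):
        t=0
        for n in names:
            def s(z,af):
                p=proj(n,octa(v[0],v[1],v[2],z,af)).astype(np.float32); return cv2.remap(A[n],p[:,:1],p[:,1:],cv2.INTER_LINEAR).mean()
            t-=s(.099,.0595)-.5*s(.099,.049)-.5*s(.099,.070)
        return t
    r=DE(f,[(.475,.515),(-.365,-.33),(-.4,.4)],seed=0,tol=1e-6); return np.round(r.x[:2]*1000,1),round(np.degrees(r.x[2]),1),round(r.fun,2)
A={n:np.clip(D[n][...,1]-(D[n][...,0]+D[n][...,2])/2,0,None).astype(np.float32) for n in D}
for ns in(("top",),("side",),("top","side")): print(ns,fitc(ns,A))
p=unproj("side",[[288.2,225]],.099); print(p)
for r in env.trace("side","cup")[:2]: print(r["bbox"])
# mat in side: fit dark disc
def mat(n):
    g=cv2.GaussianBlur(D[n].sum(2).astype(np.float32),(0,0),.7); a=np.linspace(0,2*np.pi,120)
    def f(v):
        def s(r):
            p=proj(n,np.c_[v[0]+r*np.cos(a),v[1]+r*np.sin(a),0*a+.004]).astype(np.float32); return cv2.remap(g,p[:,:1],p[:,1:],cv2.INTER_LINEAR).ravel()
        return np.mean(np.clip(s(.056)-s(.064),-150,150))
    r=DE(f,[(.46,.51),(-.37,-.32)],seed=0); return np.round(r.x*1000,1),r.fun
print(mat("top"),mat("side"))
```

```text
('top',) (array([ 490.3, -347.6]), np.float64(-13.1), np.float64(-18.21))
('side',) (array([ 490.8, -349.4]), np.float64(-11.9), np.float64(-17.25))
('top', 'side') (array([ 490.7, -348.4]), np.float64(-11.5), np.float64(-33.47))
[[ 0.49615339 -0.3479193   0.099     ]]
[319.5, 202.9, 341.8, 237.6]
[275.9, 219.4, 298.1, 257.9]
(array([ 484.6, -343. ]), np.float64(-149.36216735839844)) (array([ 483.2, -354. ]), np.float64(-101.95044708251953))
```

Request:
{"fn": "jog_arm", "kwargs": {"dp": [[-0.9, -0.3, 0], [0, 0, 0], [0, 0, 3.0], [0, 0, 3.0], [0, 0, 0]], "spin": [0, 0, 0, 0, 0]}}

```text
t: 13.75
tcp_pos: [0.4907, -0.35, 0.0532]
eef_rot: [-1.496, -2.757, -0.001]
ft_force: [-0.3, 1.0, -1.0]
gripper_width: 1.002
grasp_force: 0.0
```

Run:
```python
from h import *
go(.4907,-.3484,.03,33)
```

```text
t 13.75 tcp [ 0.4907 -0.35    0.0532] yang 33.0 j [-0.62  0.51  1.8   0.    0.84 -1.2 ] w 92.2 F 0.0
shift before spin [0.12 0.09 2.32] after spin [0.12 0.09 2.32] spin 0.0
```

Request:
{"fn": "jog_arm", "kwargs": {"dp": [[0.1, 0.1, 1.3], [0, 0, 1.0], [0, 0, 0], [0, 0, 0], [0, 0, 0]], "spin": [0, 0, 0, 0, 0]}}

```text
t: 14.25
tcp_pos: [0.4931, -0.35, 0.0333]
eef_rot: [1.497, 2.761, -0.0]
ft_force: [-0.0, 0.4, -0.8]
gripper_width: 1.0
grasp_force: 0.0
```

Request:
{"fn": "jog_arm", "kwargs": {"dp": [[0, 0, 0], [0, 0, 0], [0, 0, 0], [0, 0, 0], [0, 0, 0]], "spin": [0, 0, 0, 0, 0], "grip": 0, "grip_force": 40}}

```text
t: 14.75
tcp_pos: [0.4926, -0.3497, 0.0327]
eef_rot: [-1.498, -2.761, 0.0]
ft_force: [-1.3, -0.7, 2.2]
gripper_width: 0.671
grasp_force: 39.9
```

Request:
{"fn": "jog_arm", "kwargs": {"dp": [[0, 0, 0], [0, 0, 0], [0, 0, 0], [0, 0, 0], [0, 0, -0.5]], "spin": [0, 0, 0, 0, 0]}}

```text
t: 15.25
tcp_pos: [0.4921, -0.3492, 0.0369]
eef_rot: [-1.498, -2.76, -0.001]
ft_force: [-0.1, -0.4, -2.9]
gripper_width: 0.675
grasp_force: 39.9
```

The opening is 61.8 mm, so it's a true flat-to-flat grip, about 48 mm above the underside. Lifting and carrying.

Request:
{"fn": "jog_arm", "kwargs": {"dp": [[0, 0, -1.0], [0, 0, -2.0], [0, 0, -1.1], [0, 0, 0], [0, 0, 0]], "spin": [0, 0, 0, 7.6, 7.6]}}

```text
t: 15.75
tcp_pos: [0.4931, -0.3499, 0.0796]
eef_rot: [1.856, 2.533, 0.0]
ft_force: [1.2, -0.3, -3.4]
gripper_width: 0.67
grasp_force: 39.9
```

Request:
{"fn": "jog_arm", "kwargs": {"dp": [[0, 0, 0], [0, 0, 0], [0, 0, 0]], "spin": [7.5, 0, 0]}}

```text
t: 16.05
tcp_pos: [0.4928, -0.3496, 0.0788]
eef_rot: [2.007, 2.416, 0.0]
ft_force: [-0.3, 0.2, -2.8]
gripper_width: 0.674
grasp_force: 39.9
```

Run:
```python
from h import *
go(.6408,-.1134,.078,10.3)
```

```text
t 16.05 tcp [ 0.4928 -0.3496  0.0788] yang 10.6 j [-0.62  0.48  1.79  0.    0.88 -0.8 ] w 62.0 F 39.9
shift before spin [20.51 18.88  0.08] after spin [20.6  18.79  0.08] spin 0.3
```

Fz is −2.8 N, so the full cup is held. Carrying gently.

Request:
{"fn": "jog_arm", "kwargs": {"dp": [[1.0, 0.9, 0], [2.0, 1.8, 0], [2.7, 2.5, 0], [3.0, 2.7, 0], [3.0, 2.7, 0]], "spin": [0.3, 0, 0, 0, 0]}}

```text
t: 16.55
tcp_pos: [0.5775, -0.2139, 0.0786]
eef_rot: [-2.017, -2.409, -0.0]
ft_force: [1.2, -0.5, -3.6]
gripper_width: 0.673
grasp_force: 39.9
```

Request:
{"fn": "jog_arm", "kwargs": {"dp": [[3.0, 2.7, 0], [2.5, 2.4, 0], [2.0, 1.8, 0], [1.2, 1.2, 0], [0, 0, 0]], "spin": [0, 0, 0, 0, 0]}}

```text
t: 17.05
tcp_pos: [0.6423, -0.1139, 0.0785]
eef_rot: [2.014, 2.411, 0.001]
ft_force: [-0.0, -1.1, -2.3]
gripper_width: 0.673
grasp_force: 39.9
```

Request:
{"fn": "jog_arm", "kwargs": {"dp": [[0, 0, 0]], "spin": [0]}}

```text
t: 17.15
tcp_pos: [0.6408, -0.1161, 0.0784]
eef_rot: [-2.017, -2.408, 0.001]
ft_force: [-0.6, -0.4, -3.8]
gripper_width: 0.673
grasp_force: 39.9
```

Run:
```python
from h import *
a=env.get_image("top"); r=env.trace("top","box")[:1]
for q in r: print(round(q["score"],2),rect(q["region"],"top",.065))
b=env.get_image("side"); cv2.imwrite("pics/carry.png",cv2.resize(b[110:250,220:370,::-1],(600,560),interpolation=cv2.INTER_CUBIC))
go(.6408,-.1134,.078,10.3)
```

```text
0.72 (array([618. ,   9.5]), array([151.7, 103.3]), 6.3)
t 17.3 tcp [ 0.6405 -0.1171  0.0785] yang 10.0 j [-0.18  0.54  1.68 -0.    0.93 -0.36] w 62.2 F 39.9
shift before spin [0.36 0.1  0.05] after spin [0.36 0.1  0.05] spin -0.3
```

View pics/carry.png

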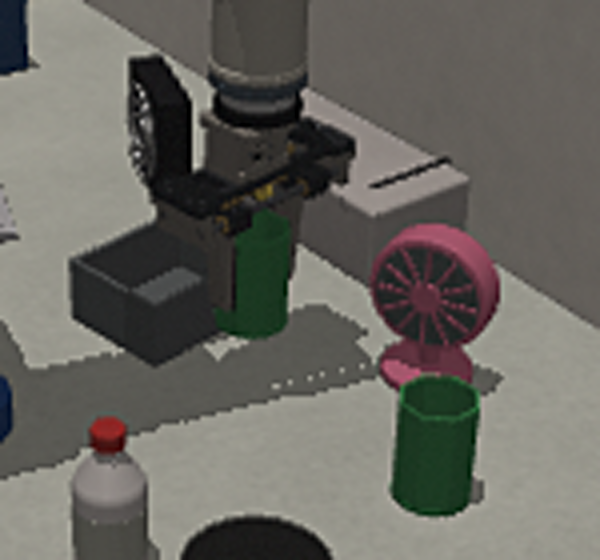

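The cup hangs upright at (255,275), just in front of the box wall. I'll run the first half of the roll: contact, then the arc to about 45°.

Request:
{"fn": "jog_arm", "kwargs": {"dp": [[1.3, 0, 0], [1.3, 0, 0], [0.55, 0, -0.35], [0.55, 0, -0.3], [0.55, 0, -0.25]], "spin": [0, 0, 0, 0, 0]}}

```text
t: 17.8
tcp_pos: [0.6337, -0.0761, 0.0874]
eef_rot: [2.014, 2.406, -0.004]
ft_force: [2.3, -13.9, -8.5]
gripper_width: 0.672
grasp_force: 40.0
```

Request:
{"fn": "jog_arm", "kwargs": {"dp": [[0.55, 0, -0.15], [0.55, 0, -0.1], [0.55, 0, 0], [0, 0, 0], [0, 0, 0]], "spin": [0, 0, 0, 0, 0]}}

```text
t: 18.3
tcp_pos: [0.6309, -0.0594, 0.0905]
eef_rot: [2.015, 2.406, -0.003]
ft_force: [-0.8, -9.7, -2.0]
gripper_width: 0.672
grasp_force: 40.0
```

Run:
```python
from h import *
b=env.get_image("side"); cv2.imwrite("pics/tilt1.png",cv2.resize(b[130:220,230:330,::-1],(600,540),interpolation=cv2.INTER_CUBIC))
s=env.sense(); p=s["tcp_pos"]; print("s",((p[:2]-[.631,-.0593])@[-.179,.984])*1000,"b",(p[2]+.019-.065)*1000,s["ft_force"],s["wrist_torque"],s["t"])
```

```text
s -0.1254706255977996 b 44.52197894387148 [ -0.20224275 -10.37358413  -1.48123327] [-2.23131166  0.06203587 -0.00674477] 18.35
```

View pics/tilt1.png

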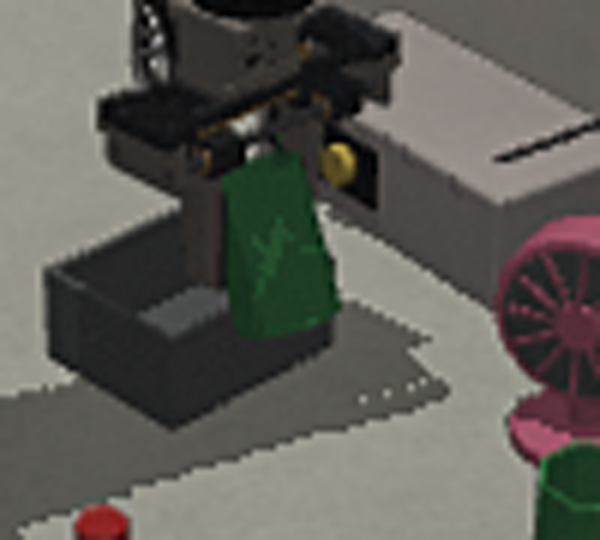

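The roll works: the cup leans about 40° with its mouth toward the box, and the bottom edge is braced on the wall at (290,325), with about 10 N. Continuing to 90° and then 125°.

Request:
{"fn": "jog_arm", "kwargs": {"dp": [[0.6, 0, 0.05], [0.6, 0, 0.15], [0.55, 0, 0.2], [0.55, 0, 0.3], [0.45, 0, 0.35]], "spin": [0, 0, 0, 0, 0]}}

```text
t: 18.85
tcp_pos: [0.6271, -0.0312, 0.0815]
eef_rot: [2.016, 2.405, 0.001]
ft_force: [-0.5, -4.4, 10.7]
gripper_width: 0.67
grasp_force: 40.0
```

Request:
{"fn": "jog_arm", "kwargs": {"dp": [[0.45, 0, 0.4], [0.25, 0, 0.3], [0.2, 0, 0.3], [0.2, 0, 0.35], [0.2, 0, 0.35]], "spin": [0, 0, 0, 0, 0]}}

```text
t: 19.35
tcp_pos: [0.6257, -0.0175, 0.0649]
eef_rot: [2.016, 2.405, 0.004]
ft_force: [-0.0, 0.4, 12.0]
gripper_width: 0.674
grasp_force: 40.0
```

Request:
{"fn": "jog_arm", "kwargs": {"dp": [[0.2, 0, 0.4], [0.1, 0, 0.4], [0.1, 0, 0.4], [0, 0, 0], [0, 0, 0]], "spin": [0, 0, 0, 0, 0]}}

```text
t: 19.85
tcp_pos: [0.625, -0.0131, 0.0526]
eef_rot: [2.016, 2.405, 0.005]
ft_force: [0.3, 2.1, 8.4]
gripper_width: 0.672
grasp_force: 40.0
```

Run:
```python
from h import *
b=env.get_image("side"); a=env.get_image("top"); cv2.imwrite("pics/tilt2.png",np.hstack([cv2.resize(b[130:220,230:330,::-1],(480,432),interpolation=cv2.INTER_CUBIC),cv2.resize(a[140:230,190:256,::-1],(317,432),interpolation=cv2.INTER_CUBIC)]))
s=env.sense(); p=s["tcp_pos"]; print("s",((p[:2]-[.631,-.0593])@[-.179,.984])*1000,"b",(p[2]+.019-.065)*1000,s["ft_force"],s["t"])
for r in env.tip_of("side","clasp0")[:8]: print(r["score"],r["at"])
```

```text
s 46.5258440908288 b 6.597655104954275 [0.9395932  1.34190588 7.23702355] 19.95
0.45 [325.1, 202.8]
```

View pics/tilt2.png

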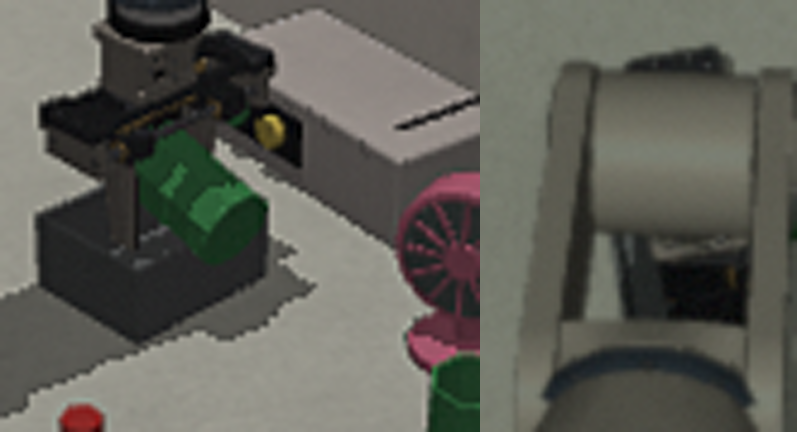

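The fingers are inside the box and the cup's bottom disc shows at (235,220). I'll measure the tilt by fitting the silhouette.

```bash
cat >> fit.py <<'E'
def cupmask(n,gp,M,th,h,slide=0):
    "cup pts: gp grasp point, M tool rot, th tilt toward tool +x"
    t=M[:,0]*np.sin(th)-M[:,2]*np.cos(th); nx=M[:,0]*np.cos(th)+M[:,2]*np.sin(th); y=M[:,1]
    a=np.pi/8+np.arange(8)*np.pi/4; r=.031/np.cos(np.pi/8)
    P=np.vstack([gp+t*ax+r*(np.cos(a)[:,None]*nx+np.sin(a)[:,None]*y) for ax in(-h,.095-h)])
    m=np.zeros((384,512),np.uint8); cv2.fillConvexPoly(m,cv2.convexHull(np.round(proj(n,P)*16).astype(np.int32)),1,shift=4); return m>0
def tilt(im,h=.048,n="side"):
    s=env.sense(); M=R.from_rotvec(s["eef_rot"]).as_matrix(); gp=s["tcp_pos"]-M[:,2]*.019
    g=im.astype(float); G=(g[...,1]>g[...,0]*1.35)&(g[...,1]>g[...,2]*1.2)
    c=proj(n,gp)[0].astype(int); W=np.zeros_like(G); W[c[1]-40:c[1]+40,c[0]-40:c[0]+40]=1; G=G&W
    out=[]
    for hh in(h-.006,h,h+.006):
        for th in range(-30,200,5):
            m=cupmask(n,gp,M,np.radians(th),hh); out.append(((m&G).sum()-.5*(G&~m).sum()*2-.3*(m&~G).sum(),th,hh))
    out.sort(reverse=True); return out[:6],G.sum()
E
python3 - <<'E'
from fit import *
print(tilt(env.get_image("side"))); print(env.sense()["t"],env.sense()["ft_force"])
E
```

```text
([(np.float64(91.6), 105, 0.054), (np.float64(87.7), 110, 0.054), (np.float64(86.30000000000001), 115, 0.054), (np.float64(75.7), 100, 0.054), (np.float64(74.6), 120, 0.054), (np.float64(69.10000000000001), 95, 0.054)], np.int64(486))
20.05 [0.82767915 2.70178556 7.28689113]
```

Request:
{"fn": "jog_arm", "kwargs": {"dp": [[-0.3, 0, 0], [-0.3, 0, 0.1], [-0.3, 0, 0.1], [0, 0, 0], [0, 0, 0]], "spin": [0, 0, 0, 0, 0]}}

```text
t: 20.55
tcp_pos: [0.6258, -0.0229, 0.0499]
eef_rot: [2.017, 2.406, 0.002]
ft_force: [0.9, -0.3, 7.0]
gripper_width: 0.672
grasp_force: 40.0
```

Run:
```python
from fit import *
for h in(.048,.06): print(tilt(env.get_image("side"),h)[0][:4])
s=env.sense(); p=s["tcp_pos"]; print("s",((p[:2]-[.631,-.0593])@[-.179,.984])*1000,"b",(p[2]+.019-.065)*1000,s["ft_force"],s["t"])
```

```text
[(np.float64(105.6), 105, 0.054), (np.float64(101.30000000000001), 110, 0.054), (np.float64(97.30000000000001), 115, 0.054), (np.float64(88.0), 120, 0.054)]
[(np.float64(203.7), 105, 0.066), (np.float64(194.0), 110, 0.066), (np.float64(179.6), 115, 0.066), (np.float64(178.6), 100, 0.066)]
s 36.73381157273663 b 3.894060641689137 [0.81280332 0.34238567 6.21576203] 20.65
```

Request:
{"fn": "jog_arm", "kwargs": {"dp": [[0, 0, -0.5], [0, 0, -1.0], [0, 0, -1.0], [0, 0, 0], [0, 0, 0]], "spin": [0, 0, 0, 0, 0]}}

```text
t: 21.15
tcp_pos: [0.6249, -0.023, 0.074]
eef_rot: [2.018, 2.407, 0.001]
ft_force: [-0.9, -0.6, -3.4]
gripper_width: 0.671
grasp_force: 40.0
```

Run:
```python
from fit import *
b=env.get_image("side")
for h in(.048,.06): print(tilt(b,h)[0][:4])
f=[]
for _ in range(4): env.get_image("side"); f.append(env.sense()["ft_force"])
print(np.mean(f,0))
for r in env.trace("side","clasp0")[:8]: print(round(r["score"],2),r["bbox"])
cv2.imwrite("pics/tilt3.png",cv2.resize(b[120:220,230:330,::-1],(600,600),interpolation=cv2.INTER_CUBIC))
```

```text
[(np.float64(73.1), 110, 0.054), (np.float64(71.80000000000001), 115, 0.054), (np.float64(69.0), 105, 0.054), (np.float64(66.60000000000001), 100, 0.054)]
[(np.float64(168.7), 105, 0.066), (np.float64(166.5), 110, 0.066), (np.float64(153.4), 115, 0.066), (np.float64(148.0), 100, 0.066)]
[ 0.15969011  0.43482385 -3.30854339]
```

View pics/tilt3.png

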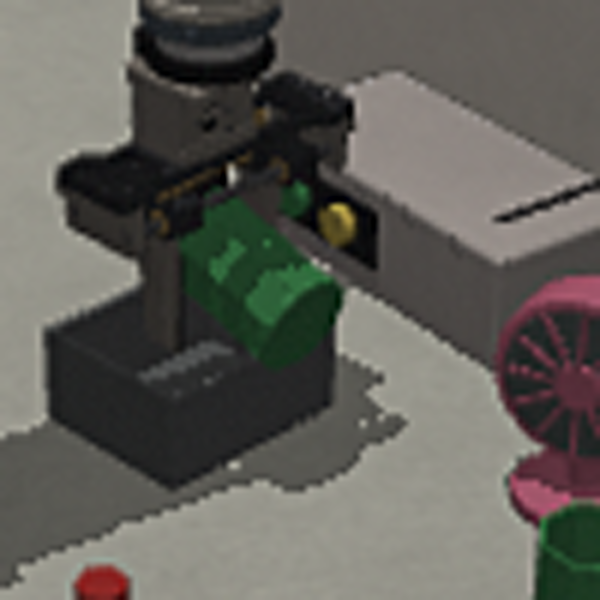

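```bash
cat >> fit.py <<'E'
def tilt2(im,n="side",off=(0,),hs=np.arange(.04,.092,.004)):
    s=env.sense(); M=R.from_rotvec(s["eef_rot"]).as_matrix(); gp=s["tcp_pos"]-M[:,2]*.019
    g=im.astype(float); G=(g[...,1]>g[...,0]*1.4)&(g[...,1]>g[...,2]*1.2)&(g[...,1]>25)
    c=proj(n,gp)[0].astype(int); W=np.zeros_like(G); W[c[1]-45:c[1]+45,c[0]-40:c[0]+40]=1; G=G&W
    _,l,st,_=cv2.connectedComponentsWithStats(G.astype(np.uint8)); G=l==1+np.argmax(st[1:,4])
    out=[]
    for hh in hs:
        for o in off:
            for th in range(-20,160,4):
                m=cupmask(n,gp+M[:,0]*o,M,np.radians(th),hh); out.append((round((m&G).sum()/(m|G).sum(),3),th,round(float(hh),3),round(o,3)))
    out.sort(reverse=True); return out[:8],int(G.sum()),proj(n,gp).round(1)
E
python3 - <<'E'
from fit import *
b=env.get_image("side"); print(tilt2(b)); print(tilt2(b,off=(-.02,-.01,0,.01,.02)))
E
```

```text
([(np.float64(0.629), 112, 0.08, 0), (np.float64(0.625), 108, 0.076, 0), (np.float64(0.624), 112, 0.084, 0), (np.float64(0.622), 108, 0.08, 0), (np.float64(0.621), 116, 0.088, 0), (np.float64(0.621), 108, 0.084, 0), (np.float64(0.62), 116, 0.084, 0), (np.float64(0.616), 116, 0.08, 0)], 475, array([[264.6, 169.2]]))
([(np.float64(0.646), 108, 0.088, 0.01), (np.float64(0.634), 104, 0.088, 0.01), (np.float64(0.63), 108, 0.084, 0.01), (np.float64(0.629), 112, 0.088, 0.01), (np.float64(0.629), 112, 0.08, 0), (np.float64(0.629), 104, 0.084, 0.01), (np.float64(0.625), 108, 0.076, 0), (np.float64(0.624), 112, 0.084, 0)], 475, array([[264.6, 169.2]]))
```

```bash
cat >> fit.py <<'E'
def free(im,n="side",bx=.045,seed=0):
    s=env.sense(); M=R.from_rotvec(s["eef_rot"]).as_matrix(); gp=s["tcp_pos"]-M[:,2]*.019
    g=im.astype(float); G=(g[...,1]>g[...,0]*1.4)&(g[...,1]>g[...,2]*1.2)&(g[...,1]>25)
    c=proj(n,gp)[0].astype(int); W=np.zeros_like(G); W[c[1]-45:c[1]+45,c[0]-40:c[0]+40]=1; G=G&W
    _,l,st,_=cv2.connectedComponentsWithStats(G.astype(np.uint8)); G=l==1+np.argmax(st[1:,4])
    ign=np.zeros((384,512),np.uint8)
    for ys in(-1,1):
        B=np.array([[x,ys*y,z] for x in(-.012,.012) for y in(.031,.05) for z in(-.09,0)])@M.T+s["tcp_pos"]
        if ys*M[0,1]<0 or 1: 
            cv2.fillConvexPoly(ign,cv2.convexHull(np.round(proj(n,B)).astype(np.int32)),1)
    K=ign==0
    def f(v):
        m=cupmask(n,gp+M@np.array([v[0],v[1],0]),M,v[2],v[3]); return -((m&G&K).sum()+.0)/max(1,((m|G)&K).sum())
    r=DE(f,[(-bx,bx),(-bx,bx),(-.6,3),(.0,.095)],seed=seed,maxiter=120); return np.round(r.x[:2]*1000),np.degrees(r.x[2]).round(),round(r.x[3]*1000),round(r.fun,3),int(G.sum())
E
python3 - <<'E'
from fit import *
b=env.get_image("side"); print(free(b)); print(free(b,bx=.02)); print(free(b,bx=.003))
s=env.sense(); M=R.from_rotvec(s["eef_rot"]).as_matrix(); gp=s["tcp_pos"]-M[:,2]*.019
v=b.copy()
for th,col in((60,(255,255,0)),(110,(255,0,0))):
    cs=cv2.findContours(cupmask("side",gp,M,np.radians(th),.048).astype(np.uint8),cv2.RETR_EXTERNAL,cv2.CHAIN_APPROX_NONE)[0]; cv2.drawContours(v,cs,-1,col,1)
p=proj("side",[s["tcp_pos"]+M[:,1]*q for q in(-.031,.031)]).astype(int)
for q in p: cv2.circle(v,tuple(int(k) for k in q),1,(255,0,255),-1)
cv2.imwrite("pics/ov.png",cv2.resize(v[120:220,230:330,::-1],(600,600),interpolation=cv2.INTER_NEAREST))
E
```

```text
(array([31., 45.]), np.float64(67.0), 72, np.float64(-0.934), 473)
(array([10., 20.]), np.float64(91.0), 65, np.float64(-0.845), 473)
(array([3., 2.]), np.float64(106.0), 74, np.float64(-0.729), 473)
```

View pics/ov.png

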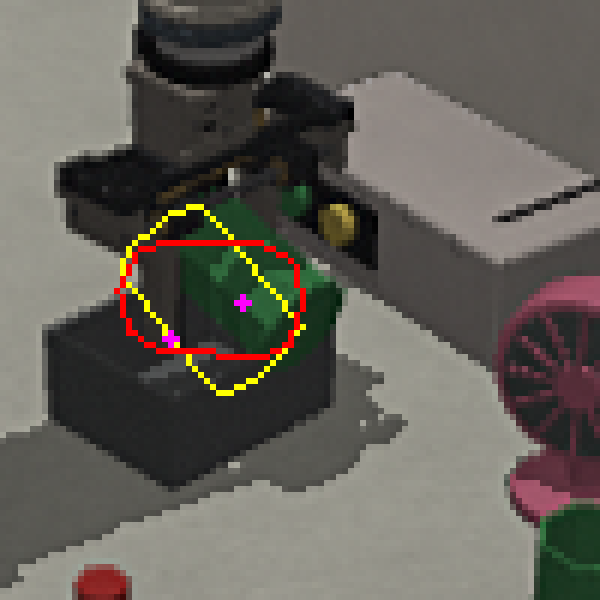

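Run:
```python
from fit import *
for f,t,o,k in(("carry",(.6405,-.1171,.0975),(220,110),4),("tilt1",(.6309,-.0594,.1095),(230,130),6)):
    im=cv2.imread(f"pics/{f}.png").astype(float); G=(im[...,1]>im[...,2]*1.4)&(im[...,1]>im[...,0]*1.2)&(im[...,1]>25)
    _,l,st,ce=cv2.connectedComponentsWithStats(G.astype(np.uint8))
    print(f,[(st[i].tolist(),ce[i].round()) for i in range(1,len(st)) if st[i,4]>900], "grasp px",((proj("side",t)-o)*k).round())
```

```text
carry [([214, 208, 77, 131, 6543], array([259., 279.])), ([392, 377, 88, 139, 10167], array([435., 445.]))] grasp px [[252. 272.]]
tilt1 [([222, 148, 119, 193, 17045], array([275., 249.])), ([537, 445, 63, 95, 5452], array([570., 495.]))] grasp px [[250. 233.]]
```

Run:
```python
from fit import *
b=env.get_image("top")
s=env.sense(); M=R.from_rotvec(s["eef_rot"]).as_matrix(); gp=s["tcp_pos"]-M[:,2]*.019
g=b.astype(float); G=(g[...,1]>g[...,0]*1.3)&(g[...,1]>g[...,2]*1.15)&(g[...,1]>20)
_,l,st,ce=cv2.connectedComponentsWithStats(G.astype(np.uint8)); print([(st[i].tolist(),ce[i].round(1)) for i in range(1,len(st)) if st[i,4]>3],proj("top",gp))
for h in(-1,1): print(proj("top",[.631,-.0593,.065]))
```

```text
[([190, 132, 9, 5, 39], array([194.6, 134. ])), ([323, 165, 24, 22, 388], array([335. , 175.2])), ([258, 169, 9, 20, 126], array([262.5, 179.8]))] [[239.2300147  182.86866092]]
[[250.33196162 181.84871867]]
[[250.33196162 181.84871867]]
```

```bash
cat >> fit.py <<'E'
def green(im):
    g=im.astype(float); return (g[...,1]>g[...,0]*1.35)&(g[...,1]>g[...,2]*1.15)&(g[...,1]>22)
def comp(G,near):
    _,l,st,ce=cv2.connectedComponentsWithStats(G.astype(np.uint8)); i=min((i for i in range(1,len(st)) if st[i,4]>60),key=lambda i:np.hypot(*(ce[i]-near))); return l==i
def pose3(bs,bt,seed=0,fixed=False):
    s=env.sense(); M=R.from_rotvec(s["eef_rot"]).as_matrix(); gp=s["tcp_pos"]-M[:,2]*.019
    Gs=comp(green(bs),proj("side",gp)[0]); Gt=comp(green(bt),proj("top",gp)[0])
    ign=np.zeros((384,512),np.uint8)
    for ys in(-1,1):
        B=np.array([[x,ys*y,z] for x in(-.012,.012) for y in(.031,.05) for z in(-.09,0)])@M.T+s["tcp_pos"]
        cv2.fillConvexPoly(ign,cv2.convexHull(np.round(proj("side",B)).astype(np.int32)),1)
    K=ign==0; left=np.flatnonzero(Gt.any(0))[0]; Kt=np.zeros_like(K); Kt[:,left+1:]=1
    def f(v,parts=False):
        Mi=M@R.from_euler("z",v[4]).as_matrix(); p=gp+M@np.array(v[:3])
        a=cupmask("side",p,Mi,v[3],.0475); b=cupmask("top",p,Mi,v[3],.0475)
        i1=(a&Gs&K).sum()/max(1,((a|Gs)&K).sum()); i2=(b&Gt&Kt).sum()/max(1,((b|Gt)&Kt).sum())
        return (i1,i2) if parts else -i1-i2
    w=.6 if not fixed else 1e-3; yo=.03 if not fixed else 1e-3
    r=DE(f,[(-.08,.06),(-yo,yo),(-.06,.06),(-.3,2.6),(-w,w)],seed=seed,maxiter=250,popsize=20)
    return "centre off (tool x,y,z mm)",np.round(r.x[:3]*1000),"tilt",np.degrees(r.x[3]).round(),"yaw",np.degrees(r.x[4]).round(),"IoU",np.round(f(r.x,True),2)
E
python3 - <<'E'
from fit import *
bs=env.get_image("side"); bt=env.get_image("top")
print(*pose3(bs,bt)); print(*pose3(bs,bt,1)); print(*pose3(bs,bt,0,True)); print(env.sense()["t"])
E
```

```text
centre off (tool x,y,z mm) [-32.   0. -26.] tilt 70.0 yaw -3.0 IoU [0.89 0.81]
centre off (tool x,y,z mm) [-32.  -0. -26.] tilt 74.0 yaw -5.0 IoU [0.89 0.81]
centre off (tool x,y,z mm) [-32.   1. -25.] tilt 71.0 yaw -0.0 IoU [0.87 0.83]
21.7
```

Here is what happened: the cup swivelled to about 70°, then also crept up in the pads. Its centre is now 32 mm behind and 26 mm above the grasp point, and it is still full (3.3 N). The safe mend uses the box itself: carry the cup fully inside, lay it on its side there, then regrasp it near the bottom so gravity tips the mouth down.

Request:
{"fn": "jog_arm", "kwargs": {"dp": [[0, 0, -1.0], [0, 0, -1.0], [0.8, 0, 0], [1.2, 0, 0], [1.2, 0, 0]], "spin": [0, 0, 0, 0, 0], "grip_force": 50}}

```text
t: 22.2
tcp_pos: [0.6187, 0.0095, 0.0936]
eef_rot: [-2.019, -2.407, -0.0]
ft_force: [0.4, -0.2, -3.3]
gripper_width: 0.67
grasp_force: 50.0
```

Request:
{"fn": "jog_arm", "kwargs": {"dp": [[1.0, 0, 0], [0.6, 0, 0], [0, 0, 1.0], [0, 0, 1.0], [0, 0, 0]], "spin": [0, 0, 0, 0, 0]}}

```text
t: 22.7
tcp_pos: [0.6149, 0.0238, 0.0714]
eef_rot: [-2.017, -2.405, 0.004]
ft_force: [-0.5, -0.7, -3.5]
gripper_width: 0.671
grasp_force: 50.0
```

Run:
```python
from fit import *
bs=env.get_image("side"); s=env.sense(); p=s["tcp_pos"]; print("s",((p[:2]-[.631,-.0593])@[-.179,.984])*1000,"tcp",p.round(4),s["ft_force"],s["t"])
M=R.from_rotvec(s["eef_rot"]).as_matrix()
bt=env.get_image("top")
try: print(*pose3(bs,bt,0,True))
except Exception as e: print(e)
```

```text
s 84.53012764893582 tcp [0.6154 0.0238 0.0721] [-0.96312099  0.26295232 -3.47768151] 22.75
centre off (tool x,y,z mm) [-32.  -1. -24.] tilt 75.0 yaw -0.0 IoU [0.89 0.97]
```

Request:
{"fn": "jog_arm", "kwargs": {"dp": [[0, 0, 1.0], [0, 0, 1.0], [0, 0, 1.0], [0, 0, 0.8], [0, 0, 0]], "spin": [0, 0, 0, 0, 0]}}

```text
t: 23.3
tcp_pos: [0.6152, 0.0241, 0.0339]
eef_rot: [-2.017, -2.406, 0.003]
ft_force: [-0.1, -0.5, -3.8]
gripper_width: 0.671
grasp_force: 50.0
```

Request:
{"fn": "jog_arm", "kwargs": {"dp": [[0, 0, 0.6], [0, 0, 0.6], [0, 0, 0.6], [0, 0, 0.4], [0, 0, 0]], "spin": [0, 0, 0, 0, 0]}}

```text
t: 23.8
tcp_pos: [0.6169, 0.026, 0.014]
eef_rot: [-2.018, -2.407, -0.003]
ft_force: [-1.9, 10.2, 4.2]
gripper_width: 0.672
grasp_force: 50.0
```

Run:
```python
from fit import *
bs=env.get_image("side"); s=env.sense(); p=s["tcp_pos"]; print("s",((p[:2]-[.631,-.0593])@[-.179,.984])*1000,"tcp",p.round(4),s["ft_force"],s["t"])
bt=env.get_image("top")
try: print(*pose3(bs,bt,0,True))
except Exception as e: print(e)
```

```text
s 86.45051868777443 tcp [0.6169 0.026  0.0141] [-2.24873206 11.17024216  2.42060337] 23.85
centre off (tool x,y,z mm) [-30.  -1. -32.] tilt 106.0 yaw -0.0 IoU [0.68 0.97]
```

Request:
{"fn": "jog_arm", "kwargs": {"dp": [[0.3, 0, 0], [0.2, 0, 0.2], [0, 0, 0.2], [0, 0, 0], [0, 0, 0]], "spin": [0, 0, 0, 0, 0], "grip_force": 20}}

```text
t: 24.4
tcp_pos: [0.6154, 0.0288, 0.0093]
eef_rot: [-2.019, -2.407, 0.0]
ft_force: [0.7, 0.0, -3.6]
gripper_width: 0.668
grasp_force: 20.0
```

Request:
{"fn": "jog_arm", "kwargs": {"dp": [[0, 0, 0], [0, 0, 0], [0, 0, 0], [0, 0, 0], [0, 0, 0]], "spin": [0, 0, 0, 0, 0], "grip": 0.82}}

```text
t: 24.9
tcp_pos: [0.6156, 0.0291, 0.0097]
eef_rot: [2.018, 2.407, 0.0]
ft_force: [-0.8, 0.5, 1.1]
gripper_width: 0.814
grasp_force: 0.0
```

Run:
```python
from h import *
b=env.get_image("side"); s=env.sense(); p=s["tcp_pos"]; print("s",((p[:2]-[.631,-.0593])@[-.179,.984])*1000,"tcp",p.round(4),s["ft_force"],s["t"],s["gripper_width"])
```

```text
s 89.7465477542507 tcp [0.6155 0.0291 0.0097] [0.52303165 0.2725689  1.02137424] 24.95 0.8169011643773131
```

Request:
{"fn": "jog_arm", "kwargs": {"dp": [[0, 0, -2.0], [0, 0, -4.0], [0, 0, -5.0], [-3.0, 0, -4.0], [-4.5, 0, 0]], "spin": [0, 0, 0, 0, 0]}}

```text
t: 25.45
tcp_pos: [0.6323, -0.044, 0.1662]
eef_rot: [2.01, 2.405, 0.01]
ft_force: [0.6, 0.1, -0.4]
gripper_width: 0.816
grasp_force: 0.0
```

Request:
{"fn": "jog_arm", "kwargs": {"dp": [[-4.5, 0, 0], [-4.5, 0, 0], [-4.5, 0, 0], [-3.0, 0, 0], [0, 0, 0]], "spin": [0, 0, 0, 0, 0]}}

```text
t: 25.95
tcp_pos: [0.6576, -0.2112, 0.1594]
eef_rot: [2.022, 2.403, -0.001]
ft_force: [0.7, 0.1, 0.3]
gripper_width: 0.819
grasp_force: 0.0
```

Run:
```python
from h import *
a=env.get_image("top");b=env.get_image("side")
A=cv2.resize(a[145:225,195:275,::-1],(400,400),interpolation=cv2.INTER_CUBIC); B=cv2.resize(b[130:210,230:310,::-1],(400,400),interpolation=cv2.INTER_CUBIC)
cv2.imwrite("pics/inbox.png",np.hstack([A,B]))
go(.62,0,.15,10.3)
```

```text
t 26.05 tcp [ 0.657  -0.2075  0.1592] yang 10.0 j [-0.31  0.5   1.53  0.    1.11 -0.48] w 75.1 F 0.0
shift before spin [21.08 -0.05  0.94] after spin [21.08  0.07  0.94] spin -0.3
```

View pics/inbox.png

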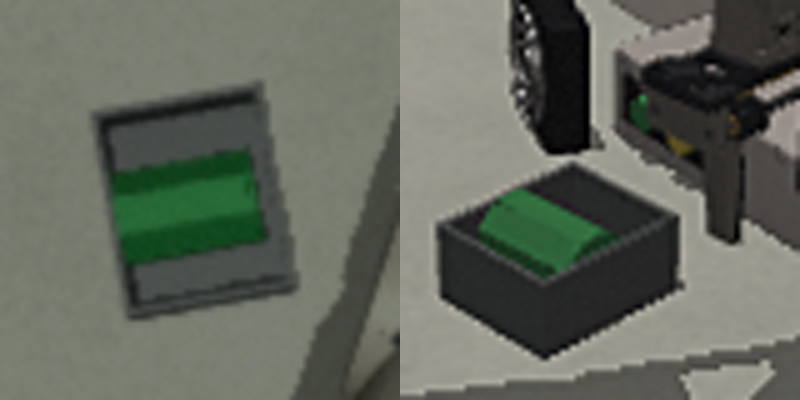

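The cup lies on its side inside the box, mouth against the far wall (top-view half, 120,210) and bottom toward the near wall (262,205), with no clasp outside. I've now viewed 12 pictures, over the limit of 10, so from here I measure by numbers only. Next: regrasp close to the bottom end.

Run:
```python
from fit import *
b=env.get_image("top"); G=comp(green(b),(232,186)); print(G.sum(),rect(G,"top",.055))
cs=np.argwhere(G)[:,::-1]; w=unproj("top",cs,.055)[:,:2]*1000-[631,-59.3]
e=np.array([-.179,.984]); f=np.array([.984,.179]); print("s range",np.percentile(w@e,[0.5,50,99.5]).round(),"x range",np.percentile(w@f,[1,50,99]).round())
# target: s=h
c=np.median(w@f); 
for s in (28,31,34):
    p=np.array([631,-59.3])+e*s+f*c; print(s,p.round(1))
go(*( (np.array([631,-59.3])+e*31+f*c)/1000),.12,10.3)
```

```text
561 (array([617.5,   2.8]), array([98.1, 65.3]), -78.6)
s range [ 15.  64. 112.] x range [-34.  -2.  30.]
28 [623.7 -32.2]
31 [623.2 -29.2]
34 [622.6 -26.3]
t 26.1 tcp [ 0.6569 -0.2066  0.1593] yang 10.0 j [-0.31  0.5   1.53  0.    1.11 -0.48] w 75.5 F 0.0
shift before spin [18.05 -0.24  3.94] after spin [18.05 -0.15  3.94] spin -0.3
```

Request:
{"fn": "jog_arm", "kwargs": {"dp": [[4.0, 0, 0], [4.5, 0, 0], [4.5, 0, 0], [3.4, 0, 0], [1.4, -0.2, 0]], "spin": [-0.5, 0, 0, 0, 0]}}

```text
t: 26.6
tcp_pos: [0.622, -0.0282, 0.1598]
eef_rot: [-2.003, -2.419, -0.001]
ft_force: [-0.3, -0.2, -1.1]
gripper_width: 0.821
grasp_force: 0.0
```

Request:
{"fn": "jog_arm", "kwargs": {"dp": [[0, 0, 3.0], [0, 0, 2.0], [0, 0, 0], [0, 0, 0]], "spin": [0, 0, 0, 0]}}

```text
t: 27.0
tcp_pos: [0.623, -0.0324, 0.1098]
eef_rot: [-2.007, -2.416, 0.001]
ft_force: [0.4, 0.1, 0.3]
gripper_width: 0.824
grasp_force: 0.0
```

Run:
```python
from h import *
go(.6236,-.0312,.017,10.8)
```

```text
t 27.0 tcp [ 0.623  -0.0324  0.1098] yang 10.6 j [-0.05  0.46  1.72 -0.    0.96 -0.24] w 75.8 F 0.0
shift before spin [0.11 0.08 9.28] after spin [0.11 0.08 9.28] spin -0.2
```

Request:
{"fn": "jog_arm", "kwargs": {"dp": [[0.1, 0.1, 3.0], [0, 0, 3.0], [0, 0, 2.0], [0, 0, 1.2], [0, 0, 0]], "spin": [0, 0, 0, 0, 0]}}

```text
t: 27.5
tcp_pos: [0.6236, -0.0315, 0.0171]
eef_rot: [-2.008, -2.415, 0.001]
ft_force: [-0.1, 0.3, 0.1]
gripper_width: 0.82
grasp_force: 0.0
```

Request:
{"fn": "jog_arm", "kwargs": {"dp": [[0, 0, 0], [0, 0, 0], [0, 0, 0], [0, 0, 0], [0, 0, 0]], "spin": [0, 0, 0, 0, 0], "grip": 0, "grip_force": 58}}

```text
t: 28.0
tcp_pos: [0.6254, -0.0315, 0.0191]
eef_rot: [2.006, 2.414, 0.003]
ft_force: [1.2, 0.7, 6.7]
gripper_width: 0.67
grasp_force: 58.4
```

Request:
{"fn": "jog_arm", "kwargs": {"dp": [[0, 0, -0.5], [0, 0, -1.0], [0, 0, -1.0], [0, 0, 0], [0, 0, 0]], "spin": [0, 0, 0, 0, 0]}}

```text
t: 28.5
tcp_pos: [0.6241, -0.0314, 0.043]
eef_rot: [2.008, 2.416, 0.001]
ft_force: [0.2, 0.1, -4.2]
gripper_width: 0.671
grasp_force: 58.4
```

Run:
```python
from fit import *
bs=env.get_image("side"); bt=env.get_image("top"); print(env.sense()["ft_force"],env.sense()["wrist_torque"])
try: print(*pose3(bs,bt,0,True))
except Exception as e: print(e)
G=green(bs); _,l,st,ce=cv2.connectedComponentsWithStats(G.astype(np.uint8)); print([(st[i].tolist(),ce[i].round(1)) for i in range(1,len(st)) if st[i,4]>20])
```

```text
[ 0.19875201 -0.06611652 -2.73787427] [-0.1123889   0.02424271 -0.01055486]
centre off (tool x,y,z mm) [15.  1. -9.] tilt 130.0 yaw -0.0 IoU [0.55 0.12]
[([261, 167, 14, 17, 165], array([266.4, 174.8])), ([245, 169, 10, 13, 83], array([249.7, 174.4])), ([318, 204, 22, 35, 645], array([328.5, 220.9]))]
```

Request:
{"fn": "jog_arm", "kwargs": {"dp": [[0, 0, -1.5], [0, 0, -1.5], [0, 0, -1.5], [0, 0, -0.5], [-0.5, 0, 0]], "spin": [0, 0, 0, 0, 0]}}

```text
t: 29.1
tcp_pos: [0.6257, -0.0361, 0.0942]
eef_rot: [2.006, 2.415, 0.002]
ft_force: [0.4, -0.2, -3.4]
gripper_width: 0.672
grasp_force: 58.4
```

Request:
{"fn": "jog_arm", "kwargs": {"dp": [[-0.5, 0, 0], [-0.3, 0, 0], [0, 0, 0], [0, 0, 0]], "spin": [0, 0, 0, 0]}}

```text
t: 29.5
tcp_pos: [0.626, -0.0443, 0.092]
eef_rot: [-2.008, -2.415, 0.001]
ft_force: [-0.6, -0.3, -3.2]
gripper_width: 0.672
grasp_force: 58.4
```

```bash
cat >> fit.py <<'E'
def pside(bs,hs=np.arange(0,.096,.003),dz=(0,),dx=(0,),ths=range(-20,186,3)):
    "side only: pads assumed on the axis; h along cup axis (m), tilt deg; ignores finger area"
    s=env.sense(); M=R.from_rotvec(s["eef_rot"]).as_matrix(); gp=s["tcp_pos"]-M[:,2]*.019
    G=green(bs); c=proj("side",gp)[0].astype(int); W=np.zeros_like(G); W[max(0,c[1]-45):c[1]+45,c[0]-40:c[0]+40]=1
    G&=W; ign=np.zeros((384,512),np.uint8)
    for ys in(-1,1):
        B=np.array([[x,ys*y,z] for x in(-.014,.014) for y in(.031,.055) for z in(-.09,0.002)])@M.T+s["tcp_pos"]
        cv2.fillConvexPoly(ign,cv2.convexHull(np.round(proj("side",B)).astype(np.int32)),1)
    f=np.array([.984,.179]); e=np.array([-.179,.984]); o=np.array([.631,-.0593]) # box front/left walls hide things inside and below their rim
    c4=[np.r_[o+f*a+e*b,z] for a in(-.07,.07) for b in(0,.116) for z in(0,.065)]
    def wall(a1,b1,a2,b2): return np.array([np.r_[o+f*a+e*b,z] for a,b in((a1,b1),(a2,b2)) for z in(0,.065)])
    for wl in(wall(-.07,0,.07,0),wall(-.07,0,-.07,.116)): cv2.fillConvexPoly(ign,cv2.convexHull(np.round(proj("side",wl)).astype(np.int32)),1)
    K=ign==0; out=[]
    for h in hs:
        for z in dz:
            for x in dx:
                for th in ths:
                    m=cupmask("side",gp+M@np.array([x,0,z]),M,np.radians(th),h); out.append((round((m&G&K).sum()/max(1,((m|G)&K).sum()),3),th,round(h*1000),round(x*1000),round(z*1000)))
    out.sort(reverse=True); return out[:5]
def stat():
    F=[]
    for _ in range(3): env.get_image("side"); F.append(env.sense()["ft_force"])
    s=env.sense(); p=s["tcp_pos"]; print("t",round(s["t"],2),"s",(((p[:2]-[.631,-.0593])@[-.179,.984])*1000).round(1),"tcp",p.round(4),"F",np.mean(F,0).round(1),"T",s["wrist_torque"].round(2),"w",round(s["gripper_width"],3))
E
python3 - <<'E'
from fit import *
stat(); b=env.get_image("side"); print(pside(b)); print(pside(b,hs=(.007,.013,.019,.025),dz=(-.012,0,.012),dx=(-.012,0,.012)))
E
```

```text
t 29.65 s 15.9 tcp [ 0.6262 -0.0441  0.0923] F [ 0.  -0.4 -2.8] T [-0.16 -0.   -0.  ] w 0.671
[(np.float64(0.804), 94, 18, 0, 0), (np.float64(0.8), 91, 18, 0, 0), (np.float64(0.795), 91, 21, 0, 0), (np.float64(0.79), 88, 21, 0, 0), (np.float64(0.788), 94, 15, 0, 0)]
[(np.float64(0.81), 91, 7, -12, 0), (np.float64(0.806), 91, 19, 0, 0), (np.float64(0.796), 94, 19, 0, 0), (np.float64(0.791), 97, 13, 0, 0), (np.float64(0.788), 94, 7, -12, 0)]
```

Full cup (2.8 N) is held horizontally by its bottom end over the box. Now loosen the grip step by step so the mouth swings down.

Request:
{"fn": "jog_arm", "kwargs": {"dp": [[0, 0, 0], [0, 0, 0], [0, 0, 0]], "spin": [0, 0, 0], "grip_force": 16}}

```text
t: 30.0
tcp_pos: [0.6263, -0.0441, 0.0926]
eef_rot: [2.008, 2.416, 0.0]
ft_force: [0.5, -0.2, -3.8]
gripper_width: 0.672
grasp_force: 17.2
```

Run:
```python
from fit import *
stat(); b=env.get_image("side"); print(pside(b)[:2])
```

```text
t 30.15 s 15.8 tcp [ 0.6263 -0.0441  0.0926] F [-0.2 -0.2 -3.1] T [-0.17  0.06  0.03] w 0.675
[(np.float64(0.815), 91, 18, 0, 0), (np.float64(0.807), 94, 18, 0, 0)]
```

Request:
{"fn": "jog_arm", "kwargs": {"dp": [[0, 0, 0], [0, 0, 0], [0, 0, 0]], "spin": [0, 0, 0], "grip_force": 9}}

```text
t: 30.5
tcp_pos: [0.6263, -0.0442, 0.0926]
eef_rot: [2.008, 2.416, 0.0]
ft_force: [0.5, 0.6, -2.6]
gripper_width: 0.681
grasp_force: 10.5
```

Run:
```python
from fit import *
stat(); b=env.get_image("side"); print(pside(b)[:2])
```

```text
t 30.65 s 15.7 tcp [ 0.6263 -0.0442  0.0926] F [ 0.2  0.6 -3.4] T [-0.13  0.03 -0.04] w 0.678
[(np.float64(0.808), 91, 18, 0, 0), (np.float64(0.798), 94, 18, 0, 0)]
```

Request:
{"fn": "jog_arm", "kwargs": {"dp": [[0, 0, 0], [0, 0, 0]], "spin": [0, 0], "grip_force": 6.5}}

```text
t: 30.9
tcp_pos: [0.6263, -0.0442, 0.0926]
eef_rot: [2.008, 2.416, 0.0]
ft_force: [0.5, -0.7, -4.2]
gripper_width: 0.675
grasp_force: 7.9
```

Run:
```python
from fit import *
stat(); b=env.get_image("side"); print(pside(b)[:2])
```

```text
t 31.05 s 15.7 tcp [ 0.6263 -0.0442  0.0926] F [ 0.1  0.2 -3.1] T [-0.14  0.01  0.  ] w 0.683
[(np.float64(0.807), 91, 18, 0, 0), (np.float64(0.805), 97, 15, 0, 0)]
```

Request:
{"fn": "jog_arm", "kwargs": {"dp": [[0, 0, 0], [0, 0, 0]], "spin": [0, 0], "grip_force": 5}}

```text
t: 31.3
tcp_pos: [0.6263, -0.0442, 0.0926]
eef_rot: [-2.008, -2.416, 0.0]
ft_force: [-0.2, 0.3, -3.2]
gripper_width: 0.675
grasp_force: 5.3
```

Run:
```python
from fit import *
stat(); b=env.get_image("side"); print(pside(b)[:2])
```

```text
t 31.45 s 15.8 tcp [ 0.6263 -0.0441  0.0926] F [-0.1 -0.2 -3.6] T [-0.11 -0.02  0.01] w 0.674
[(np.float64(0.869), 100, 18, 0, 0), (np.float64(0.868), 100, 21, 0, 0)]
```

Request:
{"fn": "jog_arm", "kwargs": {"dp": [[0, 0, 0], [0, 0, 0]], "spin": [0, 0], "grip_force": 5}}

```text
t: 31.7
tcp_pos: [0.6263, -0.0442, 0.0926]
eef_rot: [-2.008, -2.416, 0.0]
ft_force: [0.9, 0.5, -3.6]
gripper_width: 0.672
grasp_force: 5.3
```

Run:
```python
from fit import *
stat(); b=env.get_image("side"); print(pside(b)[:2]); print(pside(b,hs=(.01,.018,.026),dz=(-.016,-.008,0,.008,.016),dx=(-.01,0,.01))[:2])
```

```text
t 31.85 s 15.8 tcp [ 0.6263 -0.0441  0.0926] F [ 0.7  0.1 -2.8] T [-0.09  0.03 -0.01] w 0.674
[(np.float64(0.871), 103, 18, 0, 0), (np.float64(0.869), 100, 18, 0, 0)]
[(np.float64(0.876), 97, 10, -10, 0), (np.float64(0.871), 103, 18, 0, 0)]
```

Request:
{"fn": "jog_arm", "kwargs": {"dp": [[0, 0, 0], [0, 0, 0], [0, 0, 0]], "spin": [0, 0, 0], "grip_force": 4.3}}

```text
t: 32.2
tcp_pos: [0.6263, -0.0442, 0.0926]
eef_rot: [-2.008, -2.416, 0.0]
ft_force: [1.1, 0.1, -2.4]
gripper_width: 0.673
grasp_force: 4.6
```

Run:
```python
from fit import *
stat(); b=env.get_image("side"); print(pside(b)[:2]); print(pside(b,hs=(.01,.018,.026),dz=(-.016,-.008,0,.008,.016),dx=(-.01,0,.01))[:2])
```

```text
t 32.35 s 15.8 tcp [ 0.6263 -0.0441  0.0926] F [ 0.3  0.1 -3.5] T [-0.07  0.05 -0.  ] w 0.673
[(np.float64(0.879), 103, 18, 0, 0), (np.float64(0.877), 100, 18, 0, 0)]
[(np.float64(0.884), 97, 10, -10, 0), (np.float64(0.879), 103, 18, 0, 0)]
```

Request:
{"fn": "jog_arm", "kwargs": {"dp": [[0, 0, 0], [0, 0, 0]], "spin": [0, 0], "grip_force": 3.6}}

```text
t: 32.6
tcp_pos: [0.6263, -0.0442, 0.0926]
eef_rot: [-2.008, -2.416, 0.0]
ft_force: [-0.6, 0.7, -3.7]
gripper_width: 0.675
grasp_force: 3.8
```

Run:
```python
from fit import *
stat(); b=env.get_image("side"); print(pside(b)[:2]); print(pside(b,hs=(.01,.018,.026),dz=(-.016,-.008,0,.008,.016),dx=(-.01,0,.01))[:2])
```

```text
t 32.75 s 15.7 tcp [ 0.6263 -0.0442  0.0926] F [-0.3  0.1 -3.2] T [-0.13  0.05 -0.03] w 0.676
[(np.float64(0.891), 109, 18, 0, 0), (np.float64(0.891), 106, 21, 0, 0)]
[(np.float64(0.894), 106, 26, 10, 8), (np.float64(0.893), 106, 10, -10, 0)]
```

Request:
{"fn": "jog_arm", "kwargs": {"dp": [[0, 0, 0], [0, 0, 0], [0, 0, 0]], "spin": [0, 0, 0], "grip_force": 3.2}}

```text
t: 33.1
tcp_pos: [0.6264, -0.0441, 0.0927]
eef_rot: [2.008, 2.416, 0.0]
ft_force: [-0.8, 0.2, -1.3]
gripper_width: 0.679
grasp_force: 3.3
```

Run:
```python
from fit import *
stat(); b=env.get_image("side"); print(pside(b)[:2]); print(pside(b,hs=(.01,.018,.026),dz=(-.016,-.008,0,.008,.016),dx=(-.01,0,.01))[:2])
```

```text
t 33.25 s 15.8 tcp [ 0.6264 -0.0441  0.0927] F [-0.2  0.3 -1.5] T [ 0.    0.09 -0.  ] w 0.672
[(np.float64(0.857), 151, 3, 0, 0), (np.float64(0.856), 154, 6, 0, 0)]
[(np.float64(0.944), 136, 26, 0, 16), (np.float64(0.941), 139, 26, 0, 16)]
```

Weight fell to about 1.5 N with the tilt at roughly 140°: it poured. Firm the grip, give a small shake over the box, and check that the cup is empty.

Request:
{"fn": "jog_arm", "kwargs": {"dp": [[0, 0, 0], [0, 0, 0], [0, 0, -1.2], [0, 0, 1.0], [0, 0, -1.2]], "spin": [0, 0, 0, 0, 0], "grip_force": 25}}

```text
t: 33.8
tcp_pos: [0.6247, -0.0441, 0.1047]
eef_rot: [-2.006, -2.414, 0.003]
ft_force: [-1.3, 0.1, -2.1]
gripper_width: 0.673
grasp_force: 25.1
```

Request:
{"fn": "jog_arm", "kwargs": {"dp": [[0, 0, 1.0], [0, 0, -1.5], [0, 0, -1.5], [0, 0, 0], [0, 0, 0]], "spin": [0, 0, 0, 0, 0]}}

```text
t: 34.3
tcp_pos: [0.627, -0.0442, 0.1277]
eef_rot: [2.007, 2.415, 0.002]
ft_force: [-0.4, -0.0, -1.0]
gripper_width: 0.675
grasp_force: 25.1
```

Run:
```python
from fit import *
stat();stat(); b=env.get_image("side"); print(pside(b)[:2]); print(pside(b,hs=np.arange(.01,.06,.008),dz=(-.016,-.008,0,.008,.016,.024),dx=(-.01,0,.01))[:3])
```

```text
t 34.45 s 15.8 tcp [ 0.626  -0.0441  0.1263] F [ 0.1  0.2 -1.8] T [-0.1   0.01 -0.03] w 0.673
t 34.6 s 15.8 tcp [ 0.626  -0.0441  0.1262] F [-0.5 -0.1 -1.6] T [-0.07  0.04  0.02] w 0.671
[(np.float64(0.833), 145, 18, 0, 0), (np.float64(0.825), 148, 15, 0, 0)]
[(np.float64(0.923), 139, 10, -10, 0), (np.float64(0.923), 136, 42, 10, 24), (np.float64(0.902), 142, 10, -10, 0)]
```

The cup is empty: 1.6 N read against 3.2 N full. It is mouth-down, held near its bottom, so I'll lay it on the free table strip beyond the box, then regrasp near the mouth so it swings upright.

Request:
{"fn": "jog_arm", "kwargs": {"dp": [[0, 0, -2.0], [0, 0, -2.0], [3.0, 0, 0], [3.5, 0, 0], [3.5, 0, 0]], "spin": [0, 0, 0, 0, 0]}}

```text
t: 35.15
tcp_pos: [0.6077, 0.0549, 0.1666]
eef_rot: [2.009, 2.415, 0.0]
ft_force: [0.8, -0.3, -1.4]
gripper_width: 0.673
grasp_force: 25.1
```

Request:
{"fn": "jog_arm", "kwargs": {"dp": [[3.0, 0, 0], [1.9, 0, 0], [0, 0, 3.0], [0, 0, 3.0], [0, 0, 2.0]], "spin": [0, 0, 0, 0, 0]}}

```text
t: 35.65
tcp_pos: [0.5981, 0.1025, 0.0847]
eef_rot: [-2.007, -2.416, 0.002]
ft_force: [-0.5, -0.5, -1.7]
gripper_width: 0.669
grasp_force: 25.1
```

Run:
```python
from fit import *
stat(); b=env.get_image("side"); print(pside(b,hs=(.01,.017,.024),dz=(-.008,0,.008,.016),dx=(-.01,0,.01))[:3])
```

```text
t 35.8 s 164.8 tcp [0.598  0.1022 0.0854] F [-0.8 -0.7 -2.5] T [-0.12 -0.01 -0.04] w 0.673
[(np.float64(0.804), 133, 17, -10, 8), (np.float64(0.797), 133, 24, 0, 16), (np.float64(0.793), 139, 17, 0, 8)]
```

Also checking the box contents now that the arm is off it, then lowering with a light grip.

Request:
{"fn": "jog_arm", "kwargs": {"dp": [[0, 0, 1.0], [0, 0, 1.0], [0, 0, 1.0], [0, 0, 1.0], [0, 0, 0]], "spin": [0, 0, 0, 0, 0], "grip_force": 8}}

```text
t: 36.35
tcp_pos: [0.5999, 0.1021, 0.0464]
eef_rot: [2.007, 2.415, 0.002]
ft_force: [0.7, -0.8, 0.2]
gripper_width: 0.676
grasp_force: 8.0
```

Run:
```python
from fit import *
stat(); b=env.get_image("side"); print(pside(b,hs=(.01,.017,.024),dz=(-.016,-.008,0,.008,.016),dx=(-.01,0,.01))[:3])
print([(round(r["score"],2),np.round(unproj("side",r["at"],.012)[0]*1000)[:2]) for r in env.tip_of("side","clasp0")])
env.get_image("top"); print([(round(r["score"],2),np.round(unproj("top",r["at"],.012)[0]*1000)[:2]) for r in env.tip_of("top","clasp0")])
```

```text
t 36.5 s 164.8 tcp [0.599  0.1023 0.0465] F [ 0.1 -0.6 -1.3] T [-0.05 -0.04 -0.05] w 0.676
[(np.float64(0.675), 133, 24, -10, -8), (np.float64(0.673), 130, 24, -10, -8), (np.float64(0.668), 127, 24, -10, -8)]
[(0.61, array([610.,  56.])), (0.57, array([615.,  17.]))]
[(0.62, array([ 465., -435.])), (0.6, array([608.,  -2.])), (0.59, array([594.,  50.])), (0.57, array([614.,  14.])), (0.51, array([623., -12.])), (0.43, array([613.,  32.]))]
```

Request:
{"fn": "jog_arm", "kwargs": {"dp": [[0, 0, 0.8], [0, 0, 0.8], [0, 0, 0.6], [0, 0, 0.2], [0, 0, 0]], "spin": [0, 0, 0, 0, 0], "grip_force": 5}}

```text
t: 37.2
tcp_pos: [0.5992, 0.1024, 0.0226]
eef_rot: [2.008, 2.416, 0.0]
ft_force: [-0.1, -0.2, 1.7]
gripper_width: 0.672
grasp_force: 5.0
```

Run:
```python
from fit import *
stat(); b=env.get_image("side"); print(pside(b,hs=(.005,.011,.017,.024),dz=(-.016,-.008,0,.008,.016),dx=(-.01,0,.01))[:3])
```

```text
t 37.35 s 164.9 tcp [0.5992 0.1024 0.0226] F [-0.1  0.1  2.2] T [-0.05  0.01  0.08] w 0.675
[(np.float64(0.578), 127, 24, 0, -16), (np.float64(0.569), 133, 24, 0, -16), (np.float64(0.563), 130, 24, 0, -16)]
```

Request:
{"fn": "jog_arm", "kwargs": {"dp": [[0, 0, 0], [0, 0, 0], [0, 0, 0], [0, 0, -2.0], [0, 0, -4.0]], "spin": [0, 0, 0, 0, 0], "grip": 0.85}}

```text
t: 37.9
tcp_pos: [0.5965, 0.1019, 0.0804]
eef_rot: [-2.005, -2.413, 0.007]
ft_force: [-0.3, -0.4, 0.8]
gripper_width: 0.848
grasp_force: 0.0
```

Request:
{"fn": "jog_arm", "kwargs": {"dp": [[0, 0, -5.0], [0, 0, -2.5], [0, 0, 0]], "spin": [0, 0, 0]}}

```text
t: 38.2
tcp_pos: [0.6016, 0.1028, 0.1619]
eef_rot: [2.005, 2.413, 0.009]
ft_force: [0.3, 0.5, -0.1]
gripper_width: 0.849
grasp_force: 0.0
```

```bash
cat >> fit.py <<'E'
def lying(seed=0,b=((.52,.66),(.05,.24),(60,140))):
    "fit cup lying on table: centre x,y, axis angle (deg)"
    bs=env.get_image("side"); s=env.sense(); gp=s["tcp_pos"]; G=green(bs); W=np.zeros_like(G); W[:200,:318]=1; G&=W
    ign=np.zeros((384,512),np.uint8); M=R.from_rotvec(s["eef_rot"]).as_matrix()
    for ys in(-1,1):
        B=np.array([[x,ys*y,z] for x in(-.014,.014) for y in(.031,.07) for z in(-.09,0.002)])@M.T+s["tcp_pos"]
        cv2.fillConvexPoly(ign,cv2.convexHull(np.round(proj("side",B)).astype(np.int32)),1)
    K=ign==0
    def f(v):
        a=np.radians(v[2]); Mi=np.array([[np.cos(a),np.sin(a),0],[np.sin(a),-np.cos(a),0],[0,0,-1.]])
        m=cupmask("side",np.array([v[0],v[1],.031]),Mi,np.pi/2,.0475); return -(m&G&K).sum()/max(1,((m|G)&K).sum())
    r=DE(f,b,seed=seed,maxiter=150); return np.round(r.x,3),round(r.fun,3),int(G.sum())
E
python3 - <<'E'
from fit import *
stat(); print(lying()); 
b=env.get_image("top"); G=green(b); _,l,st,ce=cv2.connectedComponentsWithStats(G.astype(np.uint8))
for i in range(1,len(st)):
    if st[i,4]>15: print(st[i],rect(l==i,"top",.04))
E
```

```text
t 38.35 s 164.8 tcp [0.5983 0.1022 0.1565] F [ 0.1  0.1 -0.3] T [-0.1   0.09 -0.04] w 0.849
(array([  0.623,   0.15 , 139.781]), np.float64(-0.629), 393)
[190 132   9   5  38] (array([796.5, 135.3]), array([27.4, 13.9]), -89.4)
[323 165  24  22 383] (array([ 658.6, -347.4]), array([80.6, 67.5]), -45.0)
[208 180  10  20 131] (array([607.8,  70.1]), array([65.2, 29.4]), 8.0)
```

Request:
{"fn": "jog_arm", "kwargs": {"dp": [[4.5, 0, 0], [4.5, 0, 0], [4.5, 0, 0], [4.5, 0, 0], [0, 0, 0]], "spin": [0, 0, 0, 0, 0]}}

```text
t: 38.95
tcp_pos: [0.5644, 0.2837, 0.1559]
eef_rot: [-2.002, -2.419, 0.001]
ft_force: [0.8, -0.1, -0.2]
gripper_width: 0.852
grasp_force: 0.0
```

Run:
```python
from fit import *
print(lying()); 
b=env.get_image("top"); G=green(b); _,l,st,ce=cv2.connectedComponentsWithStats(G.astype(np.uint8))
for i in range(1,len(st)):
    if st[i,4]>60: print(st[i],rect(l==i,"top",.04),rect(l==i,"top",.062))
print([(round(r["score"],2),np.round(unproj("top",r["at"],.012)[0]*1000)[:2]) for r in env.tip_of("top","clasp0")])
print([(round(r["score"],2),np.round(unproj("top",r["at"],.06)[0]*1000)[:2]) for r in env.tip_of("top","cup_rim")],[(round(r["score"],2),np.round(unproj("top",r["at"],.03)[0]*1000)[:2]) for r in env.tip_of("top","cup")])
cv2.imwrite("pics/unseen.png",b[:,:,::-1])
# grey metal blobs in box
c=b[150:225,205:265].astype(int);
```

```text
(array([  0.623,   0.15 , 139.969]), np.float64(-0.643), 398)
[324 165  23  22 382] (array([ 657.8, -348.2]), array([80.6, 65.1]), -44.9) (array([ 655.3, -344.2]), array([79.4, 64.2]), -44.9)
[183 180  35  24 590] (array([598.5, 112.6]), array([114.8,  63.8]), -75.4) (array([596.8, 109.8]), array([113.2,  62.8]), -75.4)
[(0.59, array([616.,   0.])), (0.59, array([614.,  28.])), (0.56, array([612.,   7.])), (0.5, array([593.,  44.])), (0.49, array([629., -12.]))]
[(0.95, array([ 661., -359.])), (0.87, array([584., 145.])), (0.59, array([754., 213.])), (0.45, array([623., -12.]))] [(0.94, array([ 656., -341.])), (0.58, array([603.,  66.]))]
```

Run:
```python
from fit import *
bt=env.get_image("top"); bs=env.get_image("side")
Gt=comp(green(bt),(200,191)); Gs=green(bs); W=np.zeros_like(Gs); W[:,:330]=1; Gs&=W
_,l,st,ce=cv2.connectedComponentsWithStats(Gs.astype(np.uint8)); print([(st[i].tolist()) for i in range(1,len(st)) if st[i,4]>30])
def pose(v):
    a=np.radians(v[2]); Mi=np.array([[np.cos(a),np.sin(a),0],[np.sin(a),-np.cos(a),0],[0,0,-1.]]); th=np.radians(v[3])
    return np.array([v[0],v[1],.0475*abs(np.cos(th))+.031*abs(np.sin(th))+(v[4] if len(v)>4 else 0)]),Mi,th
def f(v):
    c,Mi,th=pose(v); m=cupmask("top",c,Mi,th,.0475); return -(m&Gt).sum()/(m|Gt).sum()
for lo,hi in((60,90),(90,115),(115,150)):
    r=DE(f,[(.57,.63),(.06,.15),(90,115),(lo,hi)],seed=0,maxiter=150); c,Mi,th=pose(r.x)
    m=cupmask("side",c,Mi,th,.0475); print(np.round(r.x,3),round(r.fun,3),"side: green covered",round((m&Gs).sum()/Gs[:, :300].sum(),2), "mask px",m.sum(), "tips z",(c[2]+.0475*np.cos(th)).round(3))
```

```text
[[276, 149, 6, 7, 36], [228, 155, 26, 22, 362], [318, 204, 12, 35, 355]]
[  0.596   0.112 108.631  66.651] -0.914 side: green covered 0.64 mask px 466 tips z 0.066
[  0.6     0.112 103.121 103.678] -0.919 side: green covered 0.76 mask px 466 tips z 0.03
[5.97000e-01 1.10000e-01 1.02063e+02 1.34383e+02] -0.933 side: green covered 0.91 mask px 450 tips z 0.022
```

```bash
cat > lean.py <<'E'
from fit import *
def pose(v):
    a=np.radians(v[2]); Mi=np.array([[np.cos(a),np.sin(a),0],[np.sin(a),-np.cos(a),0],[0,0,-1.]])
    return np.array([v[0],v[1],v[4]]),Mi,np.radians(v[3])
def lean(bounds,near=(200,191),sb=(215,270)):
    bt=env.get_image("top"); bs=env.get_image("side")
    Gt=comp(green(bt),near); Gs=green(bs); W=np.zeros_like(Gs); W[:,sb[0]:sb[1]]=1; Gs&=W
    f_,e_,o=np.array([.984,.179]),np.array([-.179,.984]),np.array([.631,-.0593])
    B=np.array([np.r_[o+f_*a+e_*b,z] for a in(-.07,.07) for b in(0,.116) for z in(0,.065)])
    ig=np.zeros((384,512),np.uint8); cv2.fillConvexPoly(ig,cv2.convexHull(np.round(proj("side",B)).astype(np.int32)),1); K=ig==0
    def f(v):
        c,Mi,th=pose(v); m=cupmask("top",c,Mi,th,.0475); k=cupmask("side",c,Mi,th,.0475)&K
        return -(m&Gt).sum()/(m|Gt).sum()-(k&Gs).sum()/max(1,(k|(Gs&K)).sum())
    r=DE(f,bounds,seed=0,maxiter=200); return r.x,r.fun
E
python3 - <<'E'
from lean import *
for lo,hi in((60,100),(100,150)):
    x,fu=lean([(.57,.63),(.06,.15),(90,115),(lo,hi),(.02,.09)]); th=np.radians(x[3]); print(np.round(x,3),round(fu,3),"low z",round(x[4]-.0475*abs(np.cos(th))-.031*np.sin(th),3))
    t=np.array([np.cos(np.radians(x[2]))*np.sin(th),np.sin(np.radians(x[2]))*np.sin(th),np.cos(th)]); c=np.r_[x[:2],x[4]]
    for h in(.065,.07,.075): print(h,(c+t*(h-.0475)).round(4))
E
python3 -c "
from h import *; go(.592,.13,.12,12)"
```

```text
[5.9800e-01 1.1000e-01 1.0761e+02 9.9785e+01 4.2000e-02] -1.635 low z 0.004
0.065 [0.5928 0.1265 0.0394]
0.07 [0.5914 0.1312 0.0386]
0.075 [0.5899 0.1359 0.0377]
[5.99000e-01 1.12000e-01 9.98360e+01 1.29111e+02 4.90000e-02] -1.87 low z -0.005
0.065 [0.5962 0.1249 0.038 ]
0.07 [0.5955 0.1288 0.0348]
0.075 [0.5949 0.1326 0.0317]
t 39.5 tcp [0.5663 0.2786 0.1577] yang 10.5 j [ 0.45  0.42  1.67 -0.    1.05  0.27] w 78.5 F 0.0
shift before spin [-15.08  -0.18   3.77] after spin [-15.07  -0.58   3.77] spin -1.5
```

The cup is leaning bottom-up on the box's far wall: tilt 129°, centre (599,112,49) mm. I'll grip it near the mouth, shift it 3.5 cm clear of the wall, and let it drop flat.

```bash
python3 -c "
from h import *; go(.5971,.1231,.021,9.9)"
```

```text
t 39.5 tcp [0.5663 0.2786 0.1577] yang 10.5 j [ 0.45  0.42  1.67 -0.    1.05  0.27] w 78.5 F 0.0
shift before spin [-15.85   0.19  13.67] after spin [-15.85   0.35  13.67] spin 0.6
```

Request:
{"fn": "jog_arm", "kwargs": {"dp": [[-3.9, -0.1, 0], [-3.9, -0.1, 0], [-3.9, 0, 0], [-3.9, 0, 0], [0, 0, 0]], "spin": [0.6, 0, 0, 0, 0]}}

```text
t: 40.0
tcp_pos: [0.5921, 0.1212, 0.1578]
eef_rot: [2.024, 2.401, -0.001]
ft_force: [0.6, 0.9, 0.5]
gripper_width: 0.849
grasp_force: 0.0
```

```bash
python3 -c "
from h import *; go(.5971,.1231,.021,9.9)"
```

```text
t 40.0 tcp [0.5921 0.1212 0.1578] yang 9.7 j [ 0.2   0.38  1.73 -0.    1.03  0.03] w 78.1 F 0.0
shift before spin [ 0.11  0.52 13.68] after spin [ 0.11  0.52 13.68] spin -0.2
```

Request:
{"fn": "jog_arm", "kwargs": {"dp": [[0.1, 0.5, 2.0], [0, 0, 4.0], [0, 0, 4.0], [0, 0, 2.5], [0, 0, 1.2]], "spin": [0, 0, 0, 0, 0]}}

```text
t: 40.5
tcp_pos: [0.5946, 0.1274, 0.0181]
eef_rot: [-2.019, -2.404, 0.004]
ft_force: [-0.0, -0.6, 0.3]
gripper_width: 0.852
grasp_force: 0.0
```

Request:
{"fn": "jog_arm", "kwargs": {"dp": [[0, 0, 0], [0, 0, 0], [0, 0, 0], [0, 0, 0], [0, 0, -0.8]], "spin": [0, 0, 0, 0, 0], "grip": 0, "grip_force": 20}}

```text
t: 41.0
tcp_pos: [0.5959, 0.1273, 0.0288]
eef_rot: [-2.02, -2.405, 0.0]
ft_force: [-0.6, 0.5, -2.7]
gripper_width: 0.676
grasp_force: 20.0
```

Request:
{"fn": "jog_arm", "kwargs": {"dp": [[0, 0, -0.7], [1.5, 0, 0], [2.0, 0, 0], [0.5, 0, 0], [0, 0, 0]], "spin": [0, 0, 0, 0, 0]}}

```text
t: 41.5
tcp_pos: [0.5891, 0.1676, 0.0357]
eef_rot: [2.019, 2.407, 0.0]
ft_force: [0.1, -0.0, -1.6]
gripper_width: 0.672
grasp_force: 20.0
```

Run:
```python
from lean import *
stat(); b=env.get_image("side"); print(pside(b,hs=np.arange(.04,.09,.008),dz=(-.008,0,.008),dx=(-.008,0,.008))[:3])
```

```text
t 41.65 s 229.4 tcp [0.5892 0.1663 0.0355] F [ 0.  -0.2 -1.4] T [-0.03  0.07  0.01] w 0.675
[(np.float64(0.895), 127, 64, 0, 0), (np.float64(0.886), 124, 72, 8, 0), (np.float64(0.883), 127, 56, -8, -8)]
```

Request:
{"fn": "jog_arm", "kwargs": {"dp": [[0, 0, 0.8], [0, 0, 0.5], [0, 0, 0]], "spin": [0, 0, 0]}}

```text
t: 42.0
tcp_pos: [0.5891, 0.1662, 0.0218]
eef_rot: [-2.021, -2.405, 0.001]
ft_force: [0.1, -1.2, -1.4]
gripper_width: 0.675
grasp_force: 20.0
```

Request:
{"fn": "jog_arm", "kwargs": {"dp": [[0, 0, 0], [0, 0, 0], [0, 0, 0], [0, 0, 0], [0, 0, 0]], "spin": [0, 0, 0, 0, 0], "grip": 0.85}}

```text
t: 42.5
tcp_pos: [0.5894, 0.1666, 0.0227]
eef_rot: [2.021, 2.406, 0.0]
ft_force: [0.4, 0.5, -0.3]
gripper_width: 0.849
grasp_force: 0.0
```

Request:
{"fn": "jog_arm", "kwargs": {"dp": [[0, 0, -3], [0, 0, -5], [0, 0, -4], [4.0, 0, 0], [4.5, 0, 0]], "spin": [0, 0, 0, 0, 0]}}

```text
t: 43.0
tcp_pos: [0.5759, 0.2505, 0.1448]
eef_rot: [2.023, 2.401, 0.005]
ft_force: [0.9, 0.8, -1.2]
gripper_width: 0.845
grasp_force: 0.0
```

Request:
{"fn": "jog_arm", "kwargs": {"dp": [[4.5, 0, 0], [3.0, 0, 0], [0, 0, 0]], "spin": [0, 0, 0]}}

```text
t: 43.3
tcp_pos: [0.5609, 0.3279, 0.1427]
eef_rot: [-2.016, -2.409, -0.002]
ft_force: [0.1, -0.3, 0.4]
gripper_width: 0.855
grasp_force: 0.0
```

Run:
```python
from lean import *
b=env.get_image("top"); G=comp(green(b),(195,190)); print(G.sum(),rect(G,"top",.045))
x,fu=lean([(.54,.64),(.06,.2),(80,125),(60,150),(.02,.09)],near=(195,190)); print(np.round(x,3),round(fu,3))
th=np.radians(x[3]); t=np.array([np.cos(np.radians(x[2]))*np.sin(th),np.sin(np.radians(x[2]))*np.sin(th),np.cos(th)]); c=np.r_[x[:2],x[4]]
p=c+t*(.085-.0475); print(p); go(p[0],p[1],.02,x[2]-90)
```

```text
537 (array([593.5, 121.4]), array([100.3,  62.4]), -81.4)
[5.9600e-01 1.2200e-01 9.8604e+01 8.5381e+01 2.7000e-02] -1.86
[0.59085446 0.15903994 0.03005165]
t 43.45 tcp [0.5615 0.3236 0.1424] yang 10.0 j [ 0.52  0.46  1.64 -0.    1.04  0.35] w 78.1 F 0.0
shift before spin [-16.71   0.04  12.25] after spin [-16.71   0.44  12.25] spin 1.4
```

Request:
{"fn": "jog_arm", "kwargs": {"dp": [[0, 0, 0], [-4.2, 0.1, 0], [-4.2, 0.1, 0], [-4.2, 0.1, 0], [-4.1, 0.1, 0]], "spin": [1.4, 0, 0, 0, 0]}}

```text
t: 43.95
tcp_pos: [0.5906, 0.1567, 0.1427]
eef_rot: [2.053, 2.378, -0.0]
ft_force: [1.3, 0.2, 0.4]
gripper_width: 0.847
grasp_force: 0.0
```

Request:
{"fn": "jog_arm", "kwargs": {"dp": [[0, 0, 3.0], [0, 0, 3.0], [0, 0, 0], [0, 0, 0]], "spin": [0, 0, 0, 0]}}

```text
t: 44.35
tcp_pos: [0.5903, 0.1588, 0.0828]
eef_rot: [-2.051, -2.379, 0.001]
ft_force: [0.3, 0.3, -0.0]
gripper_width: 0.851
grasp_force: 0.0
```

```bash
python3 -c "
from h import *; go(.5908,.1590,.0085,8.6)"
```

```text
t 44.35 tcp [0.5903 0.1588 0.0828] yang 8.5 j [ 0.26  0.48  1.77 -0.    0.89  0.11] w 78.3 F 0.0
shift before spin [0.01 0.06 7.43] after spin [0.01 0.06 7.43] spin -0.1
```

Request:
{"fn": "jog_arm", "kwargs": {"dp": [[0, 0, 3.0], [0, 0, 2.5], [0, 0, 1.2], [0, 0, 0.7], [0, 0, 0]], "spin": [0, 0, 0, 0, 0]}}

```text
t: 44.85
tcp_pos: [0.5908, 0.1598, 0.0089]
eef_rot: [2.05, 2.381, 0.0]
ft_force: [-0.5, 0.0, 0.4]
gripper_width: 0.85
grasp_force: 0.0
```

Request:
{"fn": "jog_arm", "kwargs": {"dp": [[0, 0, 0], [0, 0, 0], [0, 0, 0], [0, 0, 0], [0, 0, -1.0]], "spin": [0, 0, 0, 0, 0], "grip": 0, "grip_force": 15}}

```text
t: 45.35
tcp_pos: [0.5897, 0.1595, 0.0182]
eef_rot: [-2.049, -2.38, 0.002]
ft_force: [0.6, 0.4, -1.5]
gripper_width: 0.675
grasp_force: 15.0
```

Request:
{"fn": "jog_arm", "kwargs": {"dp": [[0, 0, -3.0], [0, 0, -3.0], [0, 0, -1.0], [0, 0, 0]], "spin": [0, 0, 0, 0]}}

```text
t: 45.75
tcp_pos: [0.5915, 0.1599, 0.0902]
eef_rot: [2.049, 2.379, 0.004]
ft_force: [-0.1, 0.1, -1.8]
gripper_width: 0.674
grasp_force: 15.0
```

Run:
```python
from lean import *
stat(); b=env.get_image("side"); print(pside(b,hs=np.arange(.06,.098,.006),dz=(-.008,0,.008),dx=(0,))[:3])
```

```text
t 45.9 s 222.6 tcp [0.5895 0.1594 0.0873] F [ 0.1 -0.  -2. ] T [-0.    0.06 -0.02] w 0.675
[(np.float64(0.909), 94, 84, 0, 0), (np.float64(0.902), 91, 84, 0, 0), (np.float64(0.896), 85, 84, 0, -8)]
```

Request:
{"fn": "jog_arm", "kwargs": {"dp": [[0, 0, 0], [0, 0, 0], [0, 0, 0]], "spin": [0, 0, 0], "grip_force": 4}}

```text
t: 46.25
tcp_pos: [0.5902, 0.1596, 0.088]
eef_rot: [-2.049, -2.38, 0.001]
ft_force: [0.6, 0.2, -2.4]
gripper_width: 0.675
grasp_force: 4.0
```

Run:
```python
from lean import *
stat(); b=env.get_image("side"); print(pside(b,hs=np.arange(.06,.098,.006),dz=(-.008,0,.008,.016),dx=(0,))[:3])
```

```text
t 46.4 s 222.7 tcp [0.5904 0.1597 0.0884] F [-0.4 -0.1 -1.9] T [ 0.    0.07 -0.  ] w 0.676
[(np.float64(0.91), -8, 90, 0, 8), (np.float64(0.907), -8, 78, 0, 16), (np.float64(0.904), -8, 96, 0, 0)]
```

It swung to upright (tilt about −8…0°, held near the rim). Firm the grip and weigh it carefully to confirm it's empty.

Request:
{"fn": "jog_arm", "kwargs": {"dp": [[0, 0, 0], [0, 0, 0], [0, 0, 0]], "spin": [0, 0, 0], "grip_force": 25}}

```text
t: 46.75
tcp_pos: [0.5905, 0.1596, 0.0887]
eef_rot: [2.05, 2.381, 0.0]
ft_force: [0.7, -0.9, -1.2]
gripper_width: 0.672
grasp_force: 25.0
```

Run:
```python
from lean import *
F=[];I=[]
for _ in range(12): I.append(env.get_image("side").astype(float)); F.append(env.sense()["ft_force"][2])
print(np.mean(F),np.std(F)/12**.5)
b=np.mean(I,0); print(pside(b,hs=np.arange(.072,.098,.003),dz=(0,.006),dx=(0,),ths=range(-20,21,2))[:4]); go(.486,-.346,.16,33)
bt=env.get_image("top"); print([(round(r["score"],2),np.round(unproj("top",r["at"],.015)[0]*1000)[:2]) for r in env.tip_of("top","clasp0")])
```

```text
-1.562817841038114 0.1013946287160936
[(np.float64(0.909), -8, 90, 0, 6), (np.float64(0.905), -6, 96, 0, 0), (np.float64(0.902), -4, 90, 0, 6), (np.float64(0.895), -4, 87, 0, 6)]
t 47.35 tcp [0.5904 0.1596 0.0886] yang 8.5 j [ 0.26  0.47  1.76 -0.    0.9   0.11] w 61.5 F 25.0
shift before spin [-48.45 -17.84  -7.14] after spin [-36.72 -36.3   -7.14] spin -24.5
[(0.55, array([616.,  -3.])), (0.43, array([626.,  29.])), (0.43, array([631.,  -8.])), (0.42, array([601.,  55.])), (0.36, array([615.,   9.]))]
```

The mean is −1.56 N, so the cup is empty. Raise it, carry it back over the box and on to the mat, keeping this yaw, which is clear of the bottle and jig.

Request:
{"fn": "jog_arm", "kwargs": {"dp": [[0, 0, -2], [0, 0, -4], [0, 0, -3.5], [-1.5, -0.5, 0], [-3.0, -1.1, 0]], "spin": [0, 0, 0, 0, 0]}}

```text
t: 47.95
tcp_pos: [0.5822, 0.1135, 0.1845]
eef_rot: [2.046, 2.382, 0.004]
ft_force: [-0.7, -0.3, -1.6]
gripper_width: 0.673
grasp_force: 25.0
```

Request:
{"fn": "jog_arm", "kwargs": {"dp": [[-4.1, -1.5, 0], [-4.2, -1.5, 0], [-4.2, -1.5, 0], [-4.2, -1.5, 0], [-4.2, -1.5, 0]], "spin": [0, 0, 0, 0, 0]}}

```text
t: 48.45
tcp_pos: [0.5369, -0.1069, 0.1828]
eef_rot: [-2.049, -2.38, 0.001]
ft_force: [0.5, 0.2, -1.4]
gripper_width: 0.673
grasp_force: 25.0
```

Request:
{"fn": "jog_arm", "kwargs": {"dp": [[-4.2, -1.5, 0], [-4.2, -1.5, 0], [-4.2, -1.5, 0], [-4.0, -1.5, 0], [-3.6, -1.4, 0]], "spin": [0, 0, 0, 0, 0]}}

```text
t: 48.95
tcp_pos: [0.4936, -0.3179, 0.1828]
eef_rot: [-2.05, -2.38, 0.001]
ft_force: [0.6, -0.1, -0.4]
gripper_width: 0.674
grasp_force: 25.0
```

Request:
{"fn": "jog_arm", "kwargs": {"dp": [[-2.0, -0.8, 0], [-1.0, -0.3, 0], [0, 0, 0], [0, 0, 0]], "spin": [0, 0, 0, 0]}}

```text
t: 49.35
tcp_pos: [0.4885, -0.3462, 0.1831]
eef_rot: [-2.049, -2.38, -0.001]
ft_force: [-0.7, 0.7, -2.1]
gripper_width: 0.67
grasp_force: 25.0
```

Run:
```python
from lean import *
go(.486,-.352,.072); b=np.mean([env.get_image("side").astype(float) for _ in range(3)],0); print(pside(b,hs=np.arange(.072,.098,.003),dz=(0,.006),dx=(0,),ths=range(-20,21,2))[:4])
```

```text
t 49.35 tcp [ 0.4885 -0.3462  0.1831] yang 8.5 j [-0.62  0.34  1.72  0.    1.08 -0.77] w 61.6 F 25.0
shift before spin [-0.55 -0.32 11.11] after spin [-0.55 -0.32 11.11] spin 0
[(np.float64(0.687), -6, 90, 0, 6), (np.float64(0.686), -4, 90, 0, 6), (np.float64(0.685), -4, 87, 0, 6), (np.float64(0.684), -6, 96, 0, 0)]
```

Request:
{"fn": "jog_arm", "kwargs": {"dp": [[-0.5, -0.3, 2.0], [0, 0, 3.5], [0, 0, 3.0], [0, 0, 0.8], [0, 0, 0]], "spin": [0, 0, 0, 0, 0]}}

```text
t: 50.0
tcp_pos: [0.486, -0.3514, 0.0898]
eef_rot: [-2.047, -2.38, 0.0]
ft_force: [0.7, -0.4, -0.3]
gripper_width: 0.673
grasp_force: 25.0
```

Request:
{"fn": "jog_arm", "kwargs": {"dp": [[0, 0, 0.3], [0, 0, 0.3], [0, 0, 0]], "spin": [0, 0, 0], "grip_force": 8}}

```text
t: 50.3
tcp_pos: [0.4869, -0.3528, 0.0854]
eef_rot: [2.049, 2.38, 0.0]
ft_force: [-0.0, 0.5, -2.0]
gripper_width: 0.674
grasp_force: 8.0
```

Request:
{"fn": "jog_arm", "kwargs": {"dp": [[0, 0, 0.3], [0, 0, 0.3], [0, 0, 0]], "spin": [0, 0, 0], "grip_force": 5}}

```text
t: 50.6
tcp_pos: [0.4869, -0.3527, 0.0795]
eef_rot: [2.049, 2.38, 0.001]
ft_force: [-0.2, 1.7, 3.2]
gripper_width: 0.677
grasp_force: 5.0
```

Run:
```python
from lean import *
stat(); b=np.mean([env.get_image("side").astype(float) for _ in range(3)],0); print(pside(b,hs=np.arange(.072,.098,.003),dz=(0,.006),dx=(0,),ths=range(-20,21,2))[:3])
```

```text
t 50.75 s -263.0 tcp [ 0.4869 -0.3527  0.0794] F [-0.4  2.   5.3] T [ 0.27  0.14 -0.05] w 0.673
[(np.float64(0.689), -6, 87, 0, 6), (np.float64(0.687), -6, 84, 0, 6), (np.float64(0.686), -6, 90, 0, 0)]
```

Request:
{"fn": "jog_arm", "kwargs": {"dp": [[0, 0, 0.2], [0, 0, 0.2], [0, 0, 0]], "spin": [0, 0, 0], "grip_force": 3.5}}

```text
t: 51.2
tcp_pos: [0.4868, -0.3526, 0.0749]
eef_rot: [2.049, 2.38, 0.0]
ft_force: [-0.0, 1.0, 3.3]
gripper_width: 0.674
grasp_force: 3.5
```

Request:
{"fn": "jog_arm", "kwargs": {"dp": [[0, 0, 0], [0, 0, 0], [0, 0, 0], [0, 0, 0], [0, 0, 0]], "spin": [0, 0, 0, 0, 0], "grip": 0.9}}

```text
t: 51.7
tcp_pos: [0.4863, -0.3525, 0.0745]
eef_rot: [-2.05, -2.381, 0.0]
ft_force: [-0.4, -0.2, -0.2]
gripper_width: 0.904
grasp_force: 0.0
```

Request:
{"fn": "jog_arm", "kwargs": {"dp": [[0, 0, -2], [0, 0, -4], [0, 0, -5], [0, 0, -4], [4.0, 0, 0]], "spin": [0, 0, 0, 0, 0]}}

```text
t: 52.2
tcp_pos: [0.4841, -0.3174, 0.2308]
eef_rot: [2.045, 2.369, 0.001]
ft_force: [1.0, -0.1, -0.8]
gripper_width: 0.9
grasp_force: 0.0
```

Request:
{"fn": "jog_arm", "kwargs": {"dp": [[4.5, 0, 0], [4.5, 0, 0], [4.5, 0, 0], [4.5, 0, 0], [0, 0, 0]], "spin": [0, 0, 0, 0, 0]}}

```text
t: 52.7
tcp_pos: [0.4523, -0.1309, 0.2245]
eef_rot: [-2.045, -2.383, -0.001]
ft_force: [0.3, 0.1, -0.3]
gripper_width: 0.9
grasp_force: 0.0
```

```bash
cat > final.py <<'E'
from fit import *
ims={n:np.mean([env.get_image(n).astype(float) for _ in range(3)],0) for n in("top","side")}
np.savez("fin.npz",**ims); A={n:np.clip(ims[n][...,1]-(ims[n][...,0]+ims[n][...,2])/2,0,None).astype(np.float32) for n in ims}
for ns in(("top",),("side",),("top","side")):
    def f(v):
        t=0
        for n in ns:
            def s(z,af):
                p=proj(n,octa(v[0],v[1],v[2],z,af)).astype(np.float32); return cv2.remap(A[n],p[:,:1],p[:,1:],cv2.INTER_LINEAR).mean()
            t-=s(.099,.0595)-.5*s(.099,.049)-.5*s(.099,.070)
        return t
    r=DE(f,[(.455,.52),(-.38,-.31),(-.4,.4)],seed=0,tol=1e-6); print("rim",ns,np.round(r.x[:2]*1000,1),round(r.fun,1))
for n in ims:
    g=cv2.GaussianBlur(ims[n].sum(2).astype(np.float32),(0,0),.7); a=np.linspace(0,2*np.pi,120)
    def m(v):
        def s(r):
            p=proj(n,np.c_[v[0]+r*np.cos(a),v[1]+r*np.sin(a),0*a+.004]).astype(np.float32); return cv2.remap(g,p[:,:1],p[:,1:],cv2.INTER_LINEAR).ravel()
        return np.mean(np.clip(s(.056)-s(.064),-150,150))
    r=DE(m,[(.46,.51),(-.37,-.32)],seed=0); print("mat",n,np.round(r.x*1000,1),r.fun)
G=green(ims["side"]); _,l,st,ce=cv2.connectedComponentsWithStats(G.astype(np.uint8)); print("side green",[(st[i].tolist()) for i in range(1,len(st)) if st[i,4]>60])
E
python3 final.py
python3 - <<'E'
from fit import *
D=np.load("fin.npz"); t=D["top"]; print(env.sense()["t"],env.sense()["tcp_pos"])
print("box top view brightness"); print(t[158:212:1,208:256].mean(2).round().astype(int)[::2].tolist())
c=proj("top",[.487,-.347,.06])[0].astype(int); print("in cup",(t[c[1]-6:c[1]+7:2,c[0]-8:c[0]+9:2]).round().astype(int)[:,:,[0,1]].tolist())
E
```

```text
rim ('top',) [ 484.3 -341.8] -15.2
rim ('side',) [ 484.5 -342.7] -21.2
rim ('top', 'side') [ 484.7 -342.4] -35.6
mat top [ 485.7 -344.3] -149.5772247314453
mat side [ 483.4 -353.8] -105.0796890258789
side green [[318, 204, 22, 35, 646], [273, 220, 22, 38, 740]]
53.0 [ 0.45398384 -0.13604501  0.22456402]
box top view brightness
[[115, 116, 116, 117, 116, 115, 116, 116, 113, 115, 115, 114, 117, 118, 117, 117, 117, 117, 116, 117, 117, 117, 118, 117, 117, 114, 114, 116, 117, 119, 118, 117, 117, 117, 118, 119, 118, 116, 115, 116, 116, 116, 117, 116, 113, 113, 115, 115], [114, 115, 117, 116, 116, 116, 116, 116, 115, 118, 118, 118, 117, 118, 117, 117, 117, 116, 117, 117, 118, 118, 117, 118, 118, 116, 115, 115, 117, 118, 118, 118, 117, 117, 118, 117, 117, 115, 114, 114, 116, 115, 114, 114, 114, 113, 116, 116], [114, 113, 114, 115, 116, 117, 117, 117, 117, 118, 117, 115, 115, 117, 117, 118, 116, 118, 117, 118, 118, 118, 118, 118, 117, 116, 115, 114, 112, 111, 105, 99, 96, 89, 81, 80, 77, 73, 72, 84, 114, 117, 115, 115, 116, 115, 115, 115], [112, 114, 115, 115, 117, 117, 116, 116, 116, 117, 11
[... 4963 characters left out ...]
118, 118, 118, 118, 119, 118, 115, 106, 76]]
in cup [[[3, 22], [7, 38], [35, 95], [38, 99], [25, 75], [11, 38], [9, 33], [23, 67], [16, 40]], [[6, 28], [29, 81], [38, 101], [37, 100], [37, 100], [32, 90], [7, 36], [6, 32], [10, 46]], [[24, 70], [38, 101], [38, 102], [37, 101], [36, 100], [36, 99], [29, 85], [5, 25], [5, 26]], [[31, 85], [37, 102], [38, 102], [37, 101], [37, 100], [36, 100], [33, 90], [3, 25], [2, 25]], [[22, 71], [36, 100], [37, 102], [36, 101], [37, 101], [38, 100], [31, 88], [3, 25], [4, 23]], [[16, 55], [38, 99], [38, 102], [37, 101], [37, 100], [33, 91], [13, 50], [5, 25], [5, 24]], [[14, 47], [26, 76], [34, 92], [21, 66], [16, 62], [15, 53], [3, 28], [4, 23], [12, 42]]]
```

The rim fit puts the cup upright at (484.7,-342.4), against a mat centre of about (485,-345). The cup floor shows plain green, so it's empty. The clasps form one pile inside the box walls. Last, a quick comparison of the bystanders with the first pictures, then hand in.

Run:
```python
from h import *
A=np.load("avg.npz");B=np.load("fin.npz")
for n,bx in(("top",{"bottle":(302,243,328,264),"jig":(350,222,378,244),"fan":(274,127,315,160)}),("side",{"bottle":(236,213,257,256),"jig":(284,252,316,284),"fan":(310,164,346,206),"tape":(196,200,224,224)})):
    for k,(l,t,r,b) in bx.items(): print(n,k,round(np.abs(A[n][t:b,l:r]-B[n][t:b,l:r]).mean(),1))
env.get_image("side"); print([rect(r["region"],"side",.023) for r in env.trace("side","lid")[:1]])
print(env.sense()["t"]); print(env.close_job())
```

```text
top bottle 12.0
top jig 3.0
top fan 3.3
side bottle 12.5
side jig 3.7
side fan 3.1
side tape 14.1
[(array([500.2, 315.2]), array([148.1, 145.3]), -18.6)]
53.1
the job is handed in; nothing more can be done
None
```

The job is handed in at 53.1 s. My last checks showed the lid centred on the plate, the cup empty and upright within about 1 cm of the mat's middle, and the clasps piled inside the box, though I did not count all eight. The jig and fan areas looked unchanged; the bottle and tape areas differed slightly from the first pictures (possibly the arm's shadow, not confirmed as unmoved). I viewed 12 pictures, over the limit of 10.

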